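Drive the pins of the specimen plinths in the jig

TASK

First move every specimen plinth from the grey board into the jig pocket that fits it, seated flat with its steel pin still up. Once all are seated, take the mallet from its cradle and strike each plinth's sprung pin fully home (with the mallet, not the gripper) while the plinths sit in the jig. Then lay the mallet back in its cradle the way it was and set all the plinths, pin side up, flat on the grey board again, without knocking over the glass jar.

Things in the scene. Friction and masses are not known exactly. Their poses are not given: they have to be found in the camera images.
- oblong: dark wooden oblong plinth, 80 (its x) x 44 (its y) x 30 mm high, about 0.16 kg, with a steel pin (diameter 10) standing upright in the middle of its top; origin: centre of its underside, z up. May be absent.
- pin_oblong: the steel pin of that plinth, diameter 10; origin: centre of the pin's top, 46 mm above the plinth's underside (16 mm above its top) when up, 34 mm (4 mm above its top) when home
- drive_oblong (a joint): how far that pin has been driven down: 0 = up, 0.012 m = fully home; a sprung friction fit that takes about 6 N and stays where it is driven
- pocket_oblong (a point): centre of the floor of the jig pocket shaped for that plinth (1.5 mm gap all round), 9 mm below the jig's top; axes as the jig's; its long side lies along x
- square: dark wooden square plinth, 54 x 54 x 30 mm high, about 0.16 kg, with a steel pin (diameter 10) standing upright in the middle of its top; origin: centre of its underside, z up. May be absent.
- pin_square: the steel pin of that plinth, diameter 10; origin: centre of the pin's top, 46 mm above the plinth's underside (16 mm above its top) when up, 34 mm (4 mm above its top) when home
- drive_square (a joint): how far that pin has been driven down: 0 = up, 0.012 m = fully home; a sprung friction fit that takes about 6 N and stays where it is driven
- pocket_square (a point): centre of the floor of the jig pocket shaped for that plinth (1.5 mm gap all round), 9 mm below the jig's top; axes as the jig's
- large_disc: dark wooden large round plinth, diameter 60, 30 mm high, about 0.16 kg, with a steel pin (diameter 10) standing upright in the middle of its top; origin: centre of its underside, z up. May be absent.
- pin_large_disc: the steel pin of that plinth, diameter 10; origin: centre of the pin's top, 46 mm above the plinth's underside (16 mm above its top) when up, 34 mm (4 mm above its top) when home
- drive_large_disc (a joint): how far that pin has been driven down: 0 = up, 0.012 m = fully home; a sprung friction fit that takes about 6 N and stays where it is driven
- pocket_large_disc (a point): centre of the floor of the jig pocket shaped for that plinth (1.5 mm gap all round), 9 mm below the jig's top; axes as the jig's
- small_disc: dark wooden small round plinth, diameter 44, 30 mm high, about 0.16 kg, with a steel pin (diameter 10) standing upright in the middle of its top; origin: centre of its underside, z up. May be absent.
- pin_small_disc: the steel pin of that plinth, diameter 10; origin: centre of the pin's top, 46 mm above the plinth's underside (16 mm above its top) when up, 34 mm (4 mm above its top) when home
- drive_small_disc (a joint): how far that pin has been driven down: 0 = up, 0.012 m = fully home; a sprung friction fit that takes about 6 N and stays where it is driven
- pocket_small_disc (a point): centre of the floor of the jig pocket shaped for that plinth (1.5 mm gap all round), 9 mm below the jig's top; axes as the jig's
- jig: fixed plywood jig, 210 x 210 x 18 mm, with four pockets 9 mm deep in two rows 100 mm apart: oblong at its -x +y corner, small round at +x +y, square at -x -y, large round at +x -y; origin: centre of its underside
- mallet: rubber mallet, 0.4 kg, resting upright on its lower striking face: head a dark upright cylinder of diameter 46, 85 high; pale wooden handle 22 wide, 24 high, going to -x from the head to x = -165 mm, its centre line 50 above the striking face; origin: centre of the lower striking face, z up. Strike with this face, the handle level
- mallet_grip (a point): on the handle's centre line, 52 mm behind the head's axis and 50 mm above the striking face: a good place to grip, across the handle
- cradle: fixed wooden mallet cradle on the bench: base 235 x 90 x 12 mm; a square rim 12 high, 60 mm clear inside, round the head's place; 135 mm behind it (-x) a yoke 50 mm high with ears to 70 mm, 34 mm apart, that carries the handle; origin: underside, below the head's place
- cradle_seat (a point): where the centre of the mallet's striking face rests, on top of the cradle's base; the handle goes to this frame's -x
- jar: glass jar, diameter 60, 75 high, a bystander; origin: centre of its underside
- board: flat grey bench board, fixed, 300 (x) x 360 (y) x 5 mm thick, on which the plinths start and to which they return; origin: centre of its underside
Things that resemble listed ones, but are neither listed nor needed, are in the scene too. What is shaped like the square but turquoise is not meant.

How it is judged (in metres and radians):
On the way, in this order (a step that is already met when the one before it is completed fails the run):
1. every plinth present is seated flat in its own pocket, its pin still up (horizontal distance between oblong and pocket_oblong below 0.004 m and z of oblong in the frame of pocket_oblong between -0.0025 and 0.0025 m and angle between each of oblong, square, large_disc, small_disc's own z axis and vertical below 0.04 rad and angle between the x axis of oblong and the x axis of pocket_oblong, either way round below 0.1 rad and horizontal distance between square and pocket_square below 0.004 m and z of square in the frame of pocket_square between -0.0025 and 0.0025 m and (angle between the x axis of square and the x axis of pocket_square, either way round below 0.1 rad or angle between the x axis of square and the y axis of pocket_square, either way round below 0.1 rad) and horizontal distance between large_disc and pocket_large_disc below 0.004 m and z of large_disc in the frame of pocket_large_disc between -0.0025 and 0.0025 m and horizontal distance between small_disc and pocket_small_disc below 0.004 m and z of small_disc in the frame of pocket_small_disc between -0.0025 and 0.0025 m and value of joint each of drive_oblong, drive_square, drive_large_disc, drive_small_disc below 0.004 m), for 0.2 s.
2. the mallet has been taken out of its cradle (distance between mallet and cradle_seat above 0.06 m), for 0.1 s.
3. the pin of every plinth is driven home while the plinths sit in their pockets (horizontal distance between oblong and pocket_oblong below 0.004 m and z of oblong in the frame of pocket_oblong between -0.0025 and 0.0025 m and angle between each of oblong, square, large_disc, small_disc's own z axis and vertical below 0.04 rad and angle between the x axis of oblong and the x axis of pocket_oblong, either way round below 0.1 rad and horizontal distance between square and pocket_square below 0.004 m and z of square in the frame of pocket_square between -0.0025 and 0.0025 m and (angle between the x axis of square and the x axis of pocket_square, either way round below 0.1 rad or angle between the x axis of square and the y axis of pocket_square, either way round below 0.1 rad) and horizontal distance between large_disc and pocket_large_disc below 0.004 m and z of large_disc in the frame of pocket_large_disc between -0.0025 and 0.0025 m and horizontal distance between small_disc and pocket_small_disc below 0.004 m and z of small_disc in the frame of pocket_small_disc between -0.0025 and 0.0025 m and value of joint each of drive_oblong, drive_square, drive_large_disc, drive_small_disc above 0.0105 m), for 0.2 s.
At the end, for the whole second after the job is handed in: every plinth present lies flat on the grey board (its centre at least 20 mm inside the edges, level within 0.04 rad), its pin driven more than 10.5 of 12 mm; the mallet rests in its cradle (within 15 mm, upright, handle in the yoke); all at rest and released (x of oblong in the frame of board between -0.13 and 0.13 m and y of oblong in the frame of board between -0.16 and 0.16 m and z of oblong in the frame of board between 0.002 and 0.008 m and angle between each of oblong, square, large_disc, small_disc's own z axis and vertical below 0.04 rad and x of square in the frame of board between -0.13 and 0.13 m and y of square in the frame of board between -0.16 and 0.16 m and z of square in the frame of board between 0.002 and 0.008 m and x of large_disc in the frame of board between -0.13 and 0.13 m and y of large_disc in the frame of board between -0.16 and 0.16 m and z of large_disc in the frame of board between 0.002 and 0.008 m and x of small_disc in the frame of board between -0.13 and 0.13 m and y of small_disc in the frame of board between -0.16 and 0.16 m and z of small_disc in the frame of board between 0.002 and 0.008 m and value of joint each of drive_oblong, drive_square, drive_large_disc, drive_small_disc above 0.0105 m and horizontal distance between mallet and cradle_seat below 0.015 m and z of mallet in the frame of cradle_seat below 0.006 m and angle between mallet's own z axis and vertical below 0.1 rad and angle between the x axis of mallet and the x axis of cradle_seat, either way round below 0.2 rad and linear speed of each of mallet, oblong, square, large_disc, small_disc below 0.02 m/s); the robot touches nothing.
It fails at once if a pin is pushed by the gripper instead of the mallet (contact force between any of the fingers, the arm and pin_oblong above 2 N or contact force between any of the fingers, the arm and pin_square above 2 N or contact force between any of the fingers, the arm and pin_large_disc above 2 N or contact force between any of the fingers, the arm and pin_small_disc above 2 N).
It fails at once if the glass jar is knocked over (angle between jar's own z axis and vertical above 0.6 rad).
Of oblong, square, large_disc, small_disc only 3 to 4 are there at a start; the rules pass over those that are not, and their reading is None.
At some moment in a run one of oblong, square, large_disc, small_disc may be knocked a few centimetres aside while the robot is not near it.
It also fails if it takes over 210 s, if anything falls off the work surface, if the arm or the gripper's body presses on something with over 40 N, if the wrist force passes 120 N, or if a joint passes its speed limit or range.

ROBOT

A 7-joint arm with a two-finger parallel gripper is mounted at the origin on the work surface. World frame = base frame: x ahead of the robot, y to its left, z up, the work surface at z = 0. Lengths are in mm, angles in rad, forces in N, time in s.
With the tool pointing down it reaches from about 400 to 925 mm from the base axis. Payload 5.6 kg.
Tool frame: the origin (TCP) lies midway between the tips of the shut fingers; the grasp point (between the pads) lies 19 mm behind it; z points along the fingers, y is the line along which they close (so a half turn about z gives the same grasp; the last joint's range is limited). The gripper opens to 85 mm and grips with 20 to 120 N. Pads are 22 mm wide; open, the fingers measure 114 mm over their backs; the gripper's body (76 mm by 85 mm) begins 54 mm behind the grasp point. The pads swing forward as they close: fully open they stand 13 mm farther back than shut.
Start: joints at [1.255, 0.468, -0.012, 1.603, 0.006, 1.071, -0.056], TCP at [175.087, -625.982, 231.29] pointing down, gripper open.
Joint ranges: [-2.53, 2.53], [-0.31, 2.02], [-1.57, 1.55], [0.28, 2.44], [-1.29, 4.43], [0.15, 1.84], [-2.92, 2.92]. Speed limits (rad/s): [2.57, 2.57, 3.14, 3.14, 3.14, 3.14, 3.14].

INTERFACE

Orientations are given as a unit quaternion [w, x, y, z].
In Python, from workcell import telemetry, optics, env, nets gives the robot as it stands.
- The arm moves only by the tool drive_tool, never from a script. Its argument "steps" is a list that holds one entry, the list of rows, each a list of 7 numbers: the turn, a rotation vector about the tool's x, y, z normalised to -1 to 1, where 1 is 180 degrees, then the shift along the tool's x, y, z normalised to -1 to 1, where 1 is 0.15 m, then the closure, from 0 (fully open) to 1 (shut). A call has 1 to 5 rows; each row shifts and turns the commanded pose from where the row before left it, along the tool's axes as they then stand; what a row does not reach is not made up. A row lasts 1/12 s, in which the tool goes at most 41.7 mm and 7.16 degrees, less where a joint would pass 70% of its speed; a pose out of reach is approached as far as the arm can. A call with a number of a shift or a turn outside -1 to 1 is refused whole. A call with a gripper value outside its range is refused whole. The fingers move at their own pace and stop on an object; "grip_force" is the grip in N (left out, the last holds). Time passes only in rows, so rows that do not move let the fingers close. It gives the time, the measured TCP pose, the force, the opening and the grip force at its end, in the units of the state.
- telemetry.get_state(): the state, without advancing time (a new reading comes with each control period).
- optics.get_image(name): name is "side" or "top" or "wrist"; returns the picture (420x560x3 uint8, red, green, blue); there is no depth.
- optics.camera_params(name): a dict with "fovy" (degrees; the focal length in pixels is half the picture's height over the tangent of half this angle, whatever the lens; pixels are square), "cx", "cy" (the principal point, pixels), "dist" ([k1, k2, p1, p2, k3] as OpenCV has them; the pictures are not rectified), "origin" and "attitude" of the camera in the world; the wrist camera has in their place "hand_eye" (4x4, takes a point from camera to tool coordinates, whose origin is the TCP and whose axes are the flange's). Camera axes: x right, y down, z forward; pixel columns grow to the right and rows downward; lengths in mm; the calibration is good to about 2 mm. A picture is of the moment at which its call begins: read the wrist's pose just before it. camera_params takes no time and is no camera call.
- env.finish_job(): hands the job in; it is judged then, once.
Trained networks look in the newest picture that a camera, given by its name, has taken for a name from the list of things; names that differ only in an ending like _2 or _b are one class to them, and where a whole thing is asked for, a point or a joint stands for the part that bears it (a point fixed in the world has none). Each returns a list of dicts, best first, with "p" (0 to 1); they miss things now and then, are a little off and sometimes report something else, mostly with a low value. They report only what shows in the picture. A call takes as long as a camera call. They do not tell look-alikes from the thing itself.
- nets.look_for(target, camera): "location" ([x, y, z] in mm, in world coordinates, good to about 4 mm: the middle of the surface that is visible of it).
The state is a dict: "t": time; "qpos": joint angles; "qvel": joint speeds; "tau": joint torques, N m; "position": TCP position; "tcp_rot": TCP orientation; "force": force on the tool from outside, world axes, zero at the start; "wrist_torque": the same for the moment, N m; "finger_gap": finger opening in mm; "gripper_force": force on a finger pad.
Only numpy, scipy, OpenCV 4.12 (cv2) and the standard library are available. Lean on these libraries where they do the work, as an engineer would, in place of code of your own. Each camera call takes 0.05 s, during which the arm holds its last target. There are 200 camera calls.

## Working session

There is one attempt and no reset: what is moved stays moved. The work goes in short steps, Python scripts to look and compute and a tool call to move; the robot and the scene stay as the last step left them, time stands still between calls to the robot, and variables do not carry over. Pictures are saved under pics/ and viewed, at most 14 in all, crops included, and the job is handed in when it is done.

Besides the shell and the picture viewer there is one more tool, called after "Emit:" as name([rows], argument=value, ...), one row to a line, values as JSON. drive_tool: Moves the arm, as the interface text tells. Its arguments: {"type":"object","properties":{"steps":{"type":"array","items":{"type":"array","items":{"type":"array","items":{"type":"number"}}}},"grip_force":{"type":"number"}},"required":["steps"]}

```bash
mkdir -p pics; ls; python3 - <<'E'
from workcell import telemetry, optics, env, nets
import cv2
for n in ("side","top","wrist"):
    im=optics.get_image(n); cv2.imwrite(f"pics/{n}0.png",im[:,:,::-1]); print(n,optics.camera_params(n))
    if n!="wrist":
        for t in ("oblong","square","large_disc","small_disc","pin_oblong","jig","mallet","cradle","jar","board","pocket_oblong","mallet_grip"):
            try: print(n,t,[(round(d["p"],2),[round(v) for v in d["location"]]) for d in nets.look_for(t,n)][:4])
            except Exception as e: print(t,e)
print(telemetry.get_state())
E
```

```text
pics
side {'fovy': 56.49723937598864, 'cx': 276.6936877406433, 'cy': 202.768861461072, 'dist': array([0.00862889, 0.        , 0.        , 0.        , 0.        ]), 'origin': array([ 16.15353071, 547.01020685, 892.86482965]), 'attitude': array([ 0.14047539, -0.33772625,  0.86744774, -0.33725668])}
side oblong [(0.71, [588, 333, 36]), (0.62, [525, -353, 70])]
side square [(0.98, [293, 260, 29]), (0.97, [757, 365, 33]), (0.88, [459, 146, 36]), (0.88, [285, 372, 30])]
side large_disc [(0.65, [452, -337, 11]), (0.55, [596, 184, 36])]
side small_disc [(0.83, [468, 304, 38]), (0.58, [589, 333, 35])]
side pin_oblong []
side jig [(0.92, [537, -125, 16])]
side mallet [(0.57, [524, -353, 73])]
side cradle [(0.7, [453, -336, 16]), (0.39, [459, 146, 35])]
side jar [(0.78, [720, 151, 56]), (0.64, [510, 264, 5]), (0.23, [588, 331, 33])]
side board [(0.91, [510, 262, 4])]
side pocket_oblong [(0.83, [535, -121, 16]), (0.27, [528, -354, 73])]
side mallet_grip [(0.61, [524, -351, 73]), (0.24, [534, -125, 13])]
top {'fovy': 51.37292340985889, 'cx': 270.9020462278694, 'cy': 210.8184422673844, 'dist': arr
[... 1337 characters left out ...]
43,  0.46747768, -0.01162204,  1.60269134,  0.00597276,
        1.07138516, -0.05632783]), 'qvel': array([ 6.82793358e-04,  8.87354756e-04, -1.15288263e-03, -1.80437570e-04,
        8.99794387e-05,  7.10896642e-04, -6.15197472e-04]), 'tau': array([ 5.06977558e-04, -5.32228625e+01,  2.15826393e-02, -2.51618528e+01,
        1.14957479e-02,  1.37611860e-03, -1.72383729e-06]), 'position': array([ 175.10635639, -625.98646567,  231.30844732]), 'tcp_rot': array([3.64828971e-05, 9.90718914e-01, 1.35926568e-01, 3.92948303e-06]), 'force': array([-0.64034288, -0.64255937,  0.34825206]), 'wrist_torque': array([ 0.03683643,  0.01541677, -0.02936656]), 'gripper_force': 0.0, 'finger_gap': 85.7265067995169}
```

View pics/top0.png

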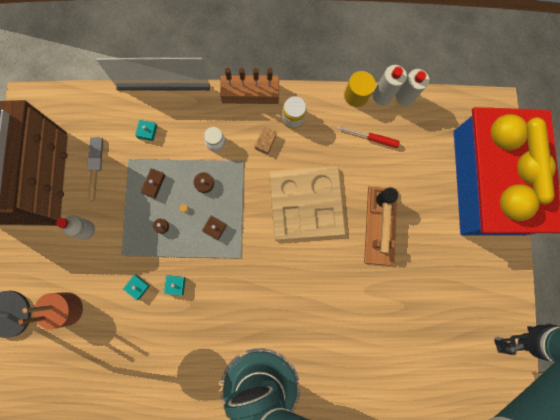

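View pics/side0.png

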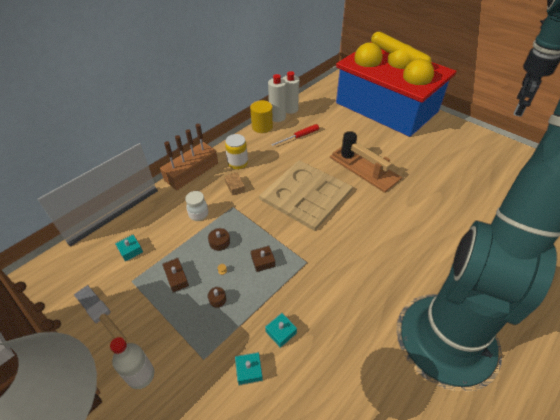

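Emit:
drive_tool([
  [[0,0,0.0289,0,0,0,0],[0,0,0.0289,0,0,0,0],[0,0,0.029,0,0,0,0],[0,0,0,0,0,0,0]],
])

```text
t: 1.68
position: [175.1, -626.0, 231.3]
tcp_rot: [0.0, 1.0, -0.001, -0.0]
force: [-0.8, -0.7, -0.4]
finger_gap: 85.2
gripper_force: 0.0
```

Emit:
drive_tool([
  [[0,0,0,0.171,-0.176,-0.013,0],[0,0,0,0.171,-0.176,-0.013,0],[0,0,0,0.171,-0.176,-0.013,0],[0,0,0,0.171,-0.176,-0.013,0],[0,0,0,0.171,-0.176,-0.013,0]],
])

```text
t: 2.1
position: [304.3, -492.6, 241.3]
tcp_rot: [0.0, 1.0, 0.001, 0.0]
force: [0.9, -0.2, 0.6]
finger_gap: 85.0
gripper_force: 0.0
```

Emit:
drive_tool([
  [[0,0,0,0.171,-0.176,-0.013,0],[0,0,0,0.171,-0.176,-0.013,0],[0,0,0,0.171,-0.176,-0.013,0],[0,0,0,0.171,-0.176,-0.013,0],[0,0,0,0.171,-0.176,-0.013,0]],
])

```text
t: 2.52
position: [432.6, -360.5, 251.2]
tcp_rot: [0.0, 1.0, 0.001, 0.0]
force: [0.5, -0.8, 0.4]
finger_gap: 85.2
gripper_force: 0.0
```

Emit:
drive_tool([
  [[0,0,0,0.171,-0.176,-0.013,0],[0,0,0,0.171,-0.176,-0.013,0],[0,0,0,0.171,-0.176,-0.013,0],[0,0,0,0.171,-0.176,-0.013,0],[0,0,0,0.171,-0.176,-0.013,0]],
])

```text
t: 2.93
position: [560.9, -228.5, 260.9]
tcp_rot: [0.0, 1.0, 0.001, 0.0]
force: [-0.4, -1.2, 0.2]
finger_gap: 85.4
gripper_force: 0.0
```

Emit:
drive_tool([
  [[0,0,0,0,0,0,0],[0,0,0,0,0,0,0],[0,0,0,0,0,0,0]],
])

```text
t: 3.18
position: [559.5, -230.4, 260.3]
tcp_rot: [0.0, 1.0, 0.001, -0.0]
force: [-0.4, -0.3, -0.7]
finger_gap: 85.0
gripper_force: 0.0
```

```bash
cat > h.py <<'E'
from workcell import telemetry, optics, env, nets
import numpy as np, cv2, pickle
from scipy.spatial.transform import Rotation as R
q2r=lambda q: R.from_quat(q,scalar_first=True).as_matrix()
def cam(n,st=None):
    p=optics.camera_params(n); f=210/np.tan(np.radians(p['fovy']/2))
    K=np.array([[f,0,p['cx']],[0,f,p['cy']],[0,0,1]])
    if n=='wrist':
        T=np.eye(4);T[:3,:3]=q2r(st['tcp_rot']);T[:3,3]=st['position'];T=T@p['hand_eye']
        return K,p['dist'],T[:3,3],T[:3,:3]
    return K,p['dist'],np.array(p['origin']),q2r(p['attitude'])
def snap(n,name):
    st=telemetry.get_state(); im=optics.get_image(n)
    cv2.imwrite(f'pics/{name}.png',im[:,:,::-1]); c=cam(n,st)
    pickle.dump((im,c,st),open(f'pics/{name}.pkl','wb')); return im,c,st
def load(name): return pickle.load(open(f'pics/{name}.pkl','rb'))
def proj(c,P):
    K,d,o,Rm=c; return cv2.projectPoints((np.atleast_2d(P)-o)@Rm,np.zeros(3),np.zeros(3),K,d)[0][:,0]
def ray(c,uv):
    K,d,o,Rm=c; n=cv2.undistortPoints(np.array(uv,float).reshape(-1,1,2),K,d)[:,0]
    return o,np.c_[n,np.ones(len(n))]@Rm.T
def at_z(c,uv,z):
    o,r=ray(c,uv); return o+r*((z-o[2])/r[:,2])[:,None]
def tri(cs,uvs):
    A=np.zeros((3,3));b=np.zeros(3)
    for c,uv in zip(cs,uvs):
        o,r=ray(c,[uv]); r=r[0]/np.linalg.norm(r[0]); M=np.eye(3)-np.outer(r,r);A+=M;b+=M@o
    return np.linalg.solve(A,b)
def rectify(im,c,z,x0,x1,y0,y1,s=1.0):
    "overhead map of plane z: rows: x decreasing downward from x1, columns: y decreasing from y1, s mm/pixel"
    xs=np.arange(x1,x0,-s);ys=np.arange(y1,y0,-s);X,Y=np.meshgrid(xs,ys,indexing='ij')
    uv=proj(c,np.c_[X.ravel(),Y.ravel(),np.full(X.size,z)]).reshape(*X.shape,2).astype(np.float32)
    return cv2.remap(im,uv[...,0],uv[...,1],cv2.INTER_LINEAR)
E
python3 - <<'E'
from h import *
im,c,st=snap('wrist','w1')
for t in ("jig","mallet","cradle","mallet_grip"): print(t,[(round(d["p"],2),[round(v) for v in d["location"]]) for d in nets.look_for(t,'wrist')][:4])
E
```

```text
jig [(0.79, [561, -135, 20]), (0.34, [494, -340, 13])]
mallet [(0.71, [548, -359, 79])]
cradle [(0.58, [497, -339, 11]), (0.47, [560, -138, 16]), (0.31, [552, -358, 73])]
mallet_grip [(0.61, [551, -357, 72])]
```

View pics/w1.png

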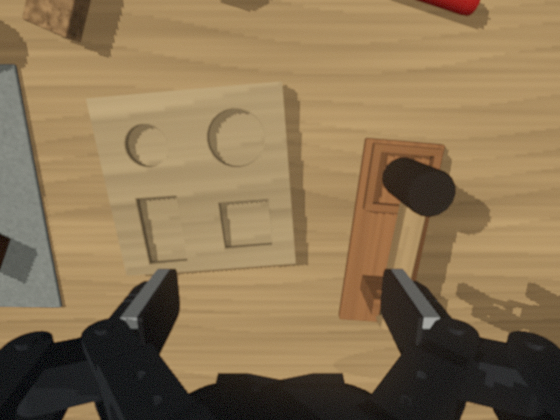

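Emit:
drive_tool([
  [[0,0,0,0,-0.2,0,0],[0,0,0,0,-0.2,0,0],[0,0,0,0,0,0,0],[0,0,0,0,0,0,0],[0,0,0,0,0,0,0]],
])

```text
t: 3.85
position: [559.6, -171.1, 260.7]
tcp_rot: [0.0, 1.0, -0.0, 0.0]
force: [-0.1, -0.2, 0.2]
finger_gap: 85.4
gripper_force: 0.0
```

```bash
cat >> h.py <<'E'
from scipy.optimize import minimize
def gradmap(im,s=1.5):
    g=cv2.GaussianBlur(im.astype(np.float32),(0,0),s)
    gx=cv2.Sobel(g,cv2.CV_32F,1,0);gy=cv2.Sobel(g,cv2.CV_32F,0,1)
    m=np.sqrt((gx**2+gy**2)).max(2); return np.sqrt(np.minimum(m,np.percentile(m,99)))
def rect(w,h,cx=0,cy=0,n=40):
    t=np.linspace(-.5,.5,n);o=np.ones(n)*.5
    return np.r_[np.c_[t*w,o*h],np.c_[t*w,-o*h],np.c_[o*w,t*h],np.c_[-o*w,t*h]]+[cx,cy]
def circ(d,cx=0,cy=0,n=100):
    a=np.linspace(0,2*np.pi,n);return np.c_[np.cos(a),np.sin(a)]*d/2+[cx,cy]
def xf(m,p,z):
    c,s=np.cos(p[2]),np.sin(p[2]); return np.c_[m@np.array([[c,s],[-s,c]])+p[:2],np.full(len(m),z)]
def fit(views,model,p0,z,span=(15,15,.15),mask=None):
    G=[(gradmap(v[0]),v[1]) for v in views]
    def cost(p):
        s=0
        for g,c in G:
            uv=proj(c,xf(model,p,z)).astype(np.float32)
            s-=cv2.remap(g,uv[None,:,0].copy(),uv[None,:,1].copy(),cv2.INTER_LINEAR).mean()
        return s
    best=min(((cost(np.array(p0)+d),tuple(np.array(p0)+d)) for d in np.stack(np.meshgrid(*[np.linspace(-w,w,11) if w else [0] for w in span]),-1).reshape(-1,3)))[1]
    sx=np.array([2,2,.03 if span[2] else 0]); 
    r=minimize(cost,best,method='Nelder-Mead',options=dict(initial_simplex=np.array([best]+[np.array(best)+np.eye(3)[i]*[2,2,.03][i] for i in range(3 if span[2] else 2)]) if span[2] else None))
    return r.x,-r.fun
JIG=np.r_[rect(210,210),rect(83,47,-50,50),circ(47,50,50),rect(57,57,-50,-50),circ(63,50,-50)]
E
python3 - <<'E'
from h import *
w2=snap('wrist','w2'); top=snap('top','t1'); side=snap('side','s1'); w1=load('w1')
for n,v in (('w1',[w1]),('w2',[w2]),('w12',[w1,w2]),('top',[top]),('side',[side]),('ts',[top,side])):
    for z in (10,18,26) if n in('w12','ts') else (18,): print(n,z,fit(v,JIG,(550,-133,0),z))
E
```

```text
w1 18 (array([ 5.46265155e+02, -1.34723804e+02,  8.42915591e-02]), np.float64(6.976418972015381))
w2 18 (array([ 5.46409219e+02, -1.34560529e+02,  8.33896967e-02]), np.float64(6.694447994232178))
w12 10 (array([ 5.45959640e+02, -1.32518074e+02,  8.77990683e-02]), np.float64(12.62806224822998))
w12 18 (array([ 5.46344851e+02, -1.34718121e+02,  8.39396397e-02]), np.float64(13.665891647338867))
w12 26 (array([ 5.47321613e+02, -1.36244027e+02,  7.47136886e-02]), np.float64(12.407291412353516))
top 18 (array([ 5.46040109e+02, -1.34600843e+02,  9.21388757e-02]), np.float64(7.220941543579102))
side 18 (array([ 5.49172882e+02, -1.39392064e+02,  9.89695257e-02]), np.float64(6.501089096069336))
ts 10 (array([ 5.33209220e+02, -1.36861161e+02,  5.74461049e-02]), np.float64(13.273028373718262))
ts 18 (array([ 5.47574927e+02, -1.35804401e+02,  9.52344025e-02]), np.float64(13.44284439086914))
ts 26 (array([ 5.44576501e+02, -1.33430536e+02,  9.66605730e-02]), np.float64(13.67091178894043))
```

Emit:
drive_tool([
  [[0,0,0,-0.027,-0.182,0,0],[0,0,0,-0.027,-0.182,0,0],[0,0,0,-0.027,-0.182,0,0],[0,0,0,-0.027,-0.182,0,0],[0,0,0,-0.027,-0.182,0,0]],
])

```text
t: 4.42
position: [539.3, -33.4, 260.5]
tcp_rot: [0.0, 1.0, -0.001, 0.0]
force: [-0.2, 0.1, 0.0]
finger_gap: 85.4
gripper_force: 0.0
```

Emit:
drive_tool([
  [[0,0,0,-0.027,-0.182,0,0],[0,0,0,-0.027,-0.182,0,0],[0,0,0,-0.027,-0.182,0,0],[0,0,0,-0.027,-0.182,0,0],[0,0,0,-0.027,-0.182,0,0]],
])

```text
t: 4.83
position: [519.4, 103.3, 260.6]
tcp_rot: [0.0, 1.0, -0.001, 0.0]
force: [0.8, -0.2, 0.6]
finger_gap: 85.8
gripper_force: 0.0
```

Emit:
drive_tool([
  [[0,0,0,-0.027,-0.182,0,0],[0,0,0,-0.027,-0.182,0,0],[0,0,0,-0.027,-0.1,0,0],[0,0,0,0,0,0,0],[0,0,0,0,0,0,0]],
])

```text
t: 5.25
position: [507.3, 172.4, 260.4]
tcp_rot: [0.0, 1.0, 0.0, -0.0]
force: [0.7, -0.5, -0.2]
finger_gap: 85.0
gripper_force: 0.0
```

```bash
python3 -c "
from h import *
snap('wrist','w3')"
```

Emit:
drive_tool([
  [[0,0,0,0,-0.2,0,0],[0,0,0,0,-0.2,0,0],[0,0,0,0,-0.2,0,0],[0,0,0,0,0,0,0],[0,0,0,0,0,0,0]],
])

```text
t: 5.72
position: [507.5, 262.5, 260.2]
tcp_rot: [0.0, 1.0, 0.0, -0.0]
force: [0.3, -1.2, 0.3]
finger_gap: 85.8
gripper_force: 0.0
```

```bash
python3 - <<'E'
from h import *
snap('wrist','w4')
for t in ("oblong","square","large_disc","small_disc","jar"): print(t,[(round(d["p"],2),[round(v) for v in d["location"]]) for d in nets.look_for(t,'wrist')][:4])
E
```

```text
oblong [(0.86, [600, 328, 35]), (0.34, [606, 180, 32])]
square [(0.88, [475, 143, 34]), (0.79, [298, 363, 34]), (0.75, [311, 248, 28]), (0.62, [466, 145, 51])]
large_disc [(0.69, [603, 182, 33]), (0.63, [597, 321, 54])]
small_disc [(0.61, [477, 297, 34]), (0.25, [466, 143, 52])]
jar []
```

View pics/w4.png

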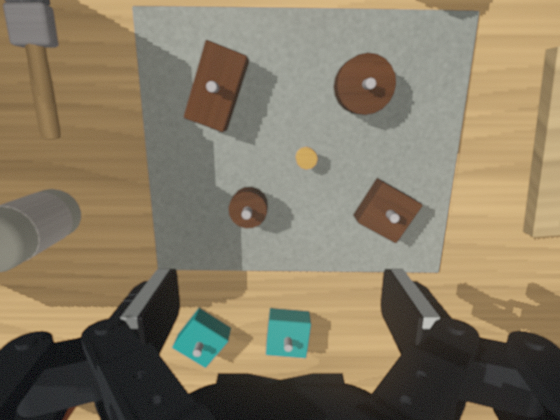

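```bash
cat >> h.py <<'E'
SH=dict(oblong=rect(80,44),square=rect(54,54),large_disc=circ(60),small_disc=circ(44))
E
python3 - <<'E'
from h import *
w3,w4,t1,w1,w2=[load(n) for n in('w3','w4','t1','w1','w2')]
G=dict(oblong=(600,326),square=(466,142),large_disc=(603,178),small_disc=(472,297))
for k,g in G.items():
    disc='disc' in k
    for z in (30,35,40):
        out=[]
        for v in ([w3,w4],[w3],[w4],[t1]) if z==35 else ([w3,w4],):
            if disc:
                # no yaw
                r=min((fit(v,SH[k],(*g,0),z,(12,12,0.01)) for _ in [0]),key=lambda a:-a[1])
            else:
                r=max((fit(v,SH[k],(*g,y),z,(12,12,.2)) for y in np.arange(-.8,2.4 if k=='oblong' else .8,.4)),key=lambda a:a[1])
            out.append((np.round(r[0],2),round(float(r[1]),2)))
        print(k,z,out)
# pins: bright spots near predicted top
def pin(v,xy):
    im,c,_=v; uv=proj(c,[[*xy,51]])[0]; x,y=np.round(uv).astype(int); r=9
    p=im[y-r:y+r+1,x-r:x+r+1].astype(float); w=p.min(2)-p.min(2).mean(); w=np.clip(w-.5*w.max(),0,None)
    Y,X=np.mgrid[y-r:y+r+1,x-r:x+r+1]; return [(w*X).sum()/w.sum(),(w*Y).sum()/w.sum()]
for k,g in G.items():
    a=[pin(v,g) for v in(w3,w4)]; print(k,np.round(a,1).tolist(),tri([w3[1],w4[1]],a).round(1))
# mallet head top circle and handle
for n,v in(('w1',[w1]),('w2',[w2]),('w12',[w1,w2]),('t',[t1])):
    for z in (92,97,102): print('head',n,z,fit(v,circ(46),(520,-355,0),z,(25,25,.01)))
    h=np.r_[np.c_[np.linspace(-160,-25,60),np.full(60,11)],np.c_[np.linspace(-160,-25,60),np.full(60,-11)]]
    print('handle',n,fit(v,h,(520,-355,0),74,(10,20,.25)))
    print('rim',n,fit(v,rect(60,60),(520,-355,0),24,(25,25,.15)))
E
```

```text
oblong 30 [(array([ 6.0061e+02,  3.3118e+02, -3.6000e-01]), 21.59)]
oblong 35 [(array([ 5.9985e+02,  3.2870e+02, -3.5000e-01]), 21.27), (array([ 6.0019e+02,  3.2935e+02, -3.5000e-01]), 10.48), (array([ 5.9958e+02,  3.2815e+02, -3.6000e-01]), 11.09), (array([ 5.9417e+02,  3.2215e+02, -3.6000e-01]), 11.34)]
oblong 40 [(array([ 5.9946e+02,  3.2725e+02, -3.5000e-01]), 20.66)]
square 30 [(array([467.72, 139.95,   1.06]), 19.93)]
square 35 [(array([469.21, 140.97,  -0.5 ]), 20.64), (array([470.41, 140.97,  -0.5 ]), 10.78), (array([468.23, 140.8 ,  -0.51]), 10.52), (array([462.38, 135.37,  -0.51]), 12.37)]
square 40 [(array([470.67, 141.93,   1.07]), 20.69)]
large_disc 30 [(array([ 6.0355e+02,  1.7659e+02, -1.0000e-02]), 22.25)]
large_disc 35 [(array([603.1 , 177.19,   0.  ]), 21.53), (array([6.0321e+02, 1.7597e+02, 1.0000e-02]), 11.0), (array([602.96, 178.29,   0.  ]), 11.46), (array([ 5.9774e+02,  1.7077e+02, -1.0000e-02]), 12.35)]
large_disc 40 [(array([6.0259e+02, 1.7795e+02, 1.0000e-02]), 19.94)]
small_disc 30 [(array([4.6992e+02, 3.0059e+02, 2.0000e-02]), 18.68)]
small_disc 35 [(array
[... 1846 characters left out ...]
(array([ 5.64710448e+02, -3.68132657e+02, -9.99314783e-02]), np.float64(15.722417831420898))
rim w12 (array([ 5.47345335e+02, -3.73492993e+02, -1.25228265e-01]), np.float64(13.960319519042969))
head t 92 (array([ 5.08369480e+02, -3.64246838e+02,  3.08511198e-02]), np.float64(11.638784408569336))
head t 97 (array([ 5.07758936e+02, -3.62815239e+02, -1.11678575e-03]), np.float64(11.63012981414795))
head t 102 (array([ 5.51040041e+02, -3.67307933e+02, -6.80079459e-02]), np.float64(13.4147310256958))
handle t (array([ 5.59073565e+02, -3.68159771e+02, -7.44285499e-02]), np.float64(13.748920440673828))
rim t (array([ 5.08900084e+02, -3.63508792e+02,  1.73148413e-02]), np.float64(9.195094108581543))
```

```bash
cat >> h.py <<'E'
JP=np.array([546.3,-134.7,.084])
PK={k:xf(np.array([v]),JP,0)[0][:2] for k,v in dict(oblong=(-50,50),small_disc=(50,50),square=(-50,-50),large_disc=(50,-50)).items()}
def yaw_of(st):
    r=q2r(st['tcp_rot']); return np.arctan2(r[1,0],r[0,0])
def plan(pts,step=36,start=None):
    "pts: (x,y,z,yaw); per leg: turn rows first, then shift rows, in tool units"
    st=telemetry.get_state(); p=np.array(st['position']); y=yaw_of(st)
    if start is not None: p=np.array(start[:3],float); y=start[3]
    print('from',p.round(1),round(y,4),'t',round(st['t'],1))
    for x,yy,z,yw in pts:
        d=yw-y
        if abs(d)>.004: n=int(np.ceil(abs(d)/.11)); print(f'  turn z {-d/np.pi/n:+.4f} x{n}')
        D=np.array([x,yy,z])-p; s=np.array([np.cos(yw)*D[0]+np.sin(yw)*D[1],np.sin(yw)*D[0]-np.cos(yw)*D[1],-D[2]])/150
        n=max(1,int(np.ceil(np.linalg.norm(s)*150/step))); print('  shift',(s/n).round(4).tolist(),f'x{n}')
        p=np.array([x,yy,z]);y=yw
E
python3 - <<'E'
from h import *
w3,w4=load('w3'),load('w4')
for k,a in dict(oblong=[(117.7,86),(210.9,86.1)],square=[(310.3,217.4),(393.8,217.7)],large_disc=[(276.8,82.5),(369.9,82.8)],small_disc=[(161.9,214),(245.8,214.2)]).items():
    print(k,[at_z(v[1],[u],51)[0].round(1)[:2].tolist() for v,u in zip((w3,w4),a)], PK[k].round(1))
plan([(600.2,329.7,120,-.355),(600.2,329.7,17,-.355)])
plan([(600.2,329.7,110,-.355),(*PK['oblong'],110,.084),(*PK['oblong'],21,.084)],start=(600.2,329.7,17,-.355))
E
```

```text
oblong [[600.4, 330.0], [600.4, 329.9]] [492.3 -89.1]
square [[467.5, 140.4], [467.5, 140.9]] [ 500.7 -188.7]
large_disc [[603.6, 176.3], [603.7, 176.9]] [ 600.3 -180.3]
small_disc [[471.0, 299.5], [471.2, 299.7]] [591.9 -80.7]
from [507.7 261.  260.5] -0.0025 t 6.0
  turn z +0.0281 x4
  shift [0.0698, -0.1073, 0.1562] x6
  shift [0.0, -0.0, 0.2289] x3
from [600.2 329.7  17. ] -0.355 t 6.0
  shift [0.0, -0.0, -0.2067] x3
  turn z -0.0349 x4
  shift [-0.0732, 0.2094, -0.0] x13
  shift [0.0, 0.0, 0.1978] x3
```

Emit:
drive_tool([
  [[0,0,0.0281,0,0,0,0],[0,0,0.0281,0,0,0,0],[0,0,0.0281,0,0,0,0],[0,0,0.0281,0,0,0,0],[0,0,0,0,0,0,0]],
])

```text
t: 6.43
position: [507.4, 261.8, 260.7]
tcp_rot: [0.0, 0.984, -0.177, 0.0]
force: [0.7, -0.0, -0.2]
finger_gap: 85.8
gripper_force: 0.0
```

Emit:
drive_tool([
  [[0,0,0,0.084,-0.129,0.187,0],[0,0,0,0.084,-0.129,0.187,0],[0,0,0,0.084,-0.129,0.187,0],[0,0,0,0.084,-0.129,0.187,0],[0,0,0,0.083,-0.128,0.189,0]],
])

```text
t: 6.85
position: [600.7, 331.5, 118.7]
tcp_rot: [0.0, 0.985, -0.175, 0.0]
force: [-0.1, 0.0, 0.6]
finger_gap: 85.5
gripper_force: 0.0
```

Emit:
drive_tool([
  [[0,0,0,0,0,0,0],[0,0,0,0,0,0,0],[0,0,0,0,0,0,0]],
])

```text
t: 7.1
position: [599.6, 331.3, 120.4]
tcp_rot: [-0.0, 0.985, -0.175, 0.0]
force: [-0.8, -0.2, 0.4]
finger_gap: 85.1
gripper_force: 0.0
```

```bash
python3 - <<'E'
from h import *
plan([(600.4,329.9,17,-.355)]); snap('wrist','w5')
E
```

```text
from [599.6 331.3 120.4] -0.3521 t 7.1
  shift [0.0026, 0.0022, 0.2298] x3
```

View pics/w5.png

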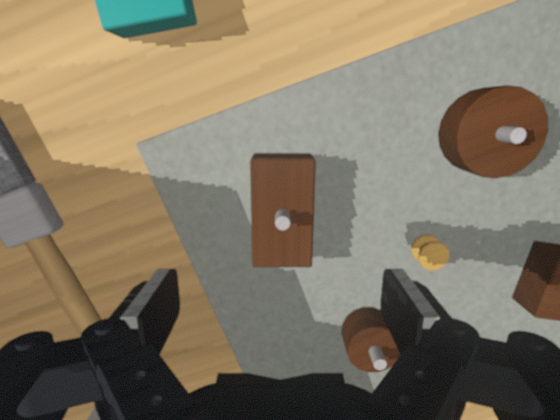

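Emit:
drive_tool([
  [[0,0,-0.001,0.003,0.003,0.23,0],[0,0,0,0.003,0.002,0.23,0],[0,0,0,0.002,0.002,0.229,0],[0,0,0,0,0,0,0],[0,0,0,0,0,0,0]],
])

```text
t: 7.57
position: [600.0, 329.4, 17.5]
tcp_rot: [0.0, 0.985, -0.174, -0.0]
force: [0.1, 1.0, 1.1]
finger_gap: 85.4
gripper_force: 0.0
```

```bash
python3 - <<'E'
from h import *
st=telemetry.get_state(); print(st['position'],yaw_of(st),st['force'])
v=load('w5'); print(at_z(v[1],[(283,220)],51))
E
```

```text
[599.95691197 329.42030446  17.45840437] -0.3498855270489578 [0.0694109  0.95783544 1.144208  ]
[[601.96836018 329.09514833  51.        ]]
```

Emit:
drive_tool([
  [[0,0,0,0,0,0,1],[0,0,0,0,0,0,1],[0,0,0,0,0,0,1],[0,0,0,0,0,0,1],[0,0,0,0,0,0,1]],
], grip_force=50)

```text
t: 7.98
position: [601.8, 331.0, 19.6]
tcp_rot: [-0.001, 0.985, -0.174, 0.002]
force: [-1.2, -0.2, 6.5]
finger_gap: 42.6
gripper_force: 52.5
```

Emit:
drive_tool([
  [[0,0,0,0,0,0,1],[0,0,0,0,0,0,1],[0,0,0,0,0,0,1],[0,0,0,0,0,0,1],[0,0,0,0,0,0,1]],
])

```text
t: 8.4
position: [601.8, 331.0, 19.5]
tcp_rot: [-0.001, 0.985, -0.174, 0.002]
force: [-0.4, -0.9, 6.6]
finger_gap: 42.8
gripper_force: 52.5
```

Emit:
drive_tool([
  [[0,0,0,0,0,-0.1,1],[0,0,0,0,0,-0.2,1],[0,0,0,0,0,-0.25,1],[0,0,0,0,0,-0.15,1],[0,0,0,0,0,0,1]],
])

```text
t: 8.82
position: [603.5, 332.5, 129.6]
tcp_rot: [-0.004, 0.985, -0.174, 0.004]
force: [0.6, 0.4, -0.4]
finger_gap: 42.7
gripper_force: 51.6
```

```bash
python3 - <<'E'
from h import *
st=telemetry.get_state(); print(st['position'],yaw_of(st),st['force'],st['tcp_rot'],st['finger_gap'])
snap('wrist','w6'); snap('side','s6')
st=telemetry.get_state(); print(st['position'],yaw_of(st),st['force'],st['tcp_rot'],st['t'])
im=load('s6')[0]; cv2.imwrite('pics/s6c.png',cv2.resize(np.hstack([im[180:390,100:380],load('w6')[0][180:390,140:420]]),None,fx=1.4,fy=1.4)[:,:,::-1])
plan([(*PK['oblong'],st['position'][2],.084),(*PK['oblong'],30,.084)])
E
```

```text
[603.53622551 332.52543502 129.62485463] -0.3499157930559901 [ 0.56017671  0.39779409 -0.36418922] [-0.0038093   0.98472005 -0.17404736  0.00440809] 42.73524705455943
[600.8722581  330.41066726 123.83106557] -0.3499200112855319 [-1.02900286  0.17739023 -2.8539079 ] [-8.52019663e-04  9.84732597e-01 -1.74067461e-01  1.22705466e-03] 8.9167
from [600.9 330.4 123.8] -0.3499 t 8.9
  turn z -0.0345 x4
  shift [-0.0735, 0.2097, -0.0] x13
  shift [0.0, 0.0, 0.2085] x3
```

View pics/s6c.png

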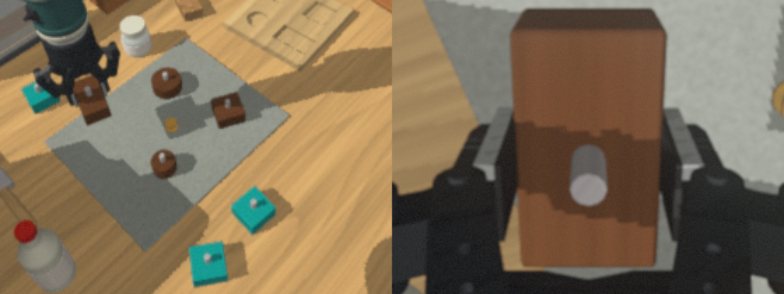

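```bash
cat >> h.py <<'E'
def held(name,h=34):
    "pin top offset from TCP in tool xy, from wrist picture: brightest blob near expected place"
    im,c,st=load(name); K,d,_,_=c; H=optics.camera_params('wrist')['hand_eye']; c2=(K,d,H[:3,3],H[:3,:3])
    u=proj(c2,[[0,0,-h]])[0].round().astype(int); r=22
    p=im[u[1]-r:u[1]+r+1,u[0]-r:u[0]+r+1].astype(float).min(2); b=(p>.8*p.max()).astype(np.uint8)
    n,l,s,ce=cv2.connectedComponentsWithStats(b); i=1+s[1:,4].argmax(); q=ce[i]+u-r
    return q,s[i].tolist(),at_z(c2,[q],-h)[0][:2]
E
python3 - <<'E'
from h import *
print(held('w6'), telemetry.get_state()['t'])
E
```

```text
(array([280.05023923, 314.86602871]), [8, 9, 25, 22, 418], array([ 0.89209038, -0.57992958])) 8.9167
```

Emit:
drive_tool([
  [[0,0,-0.0345,0,0,0,1],[0,0,-0.0345,0,0,0,1],[0,0,-0.0345,0,0,0,1],[0,0,-0.0345,0,0,0,1],[0,0,0,0,0,0,1]],
])

```text
t: 9.33
position: [599.2, 329.3, 119.7]
tcp_rot: [0.001, 0.999, 0.043, -0.002]
force: [-0.5, -0.4, -1.9]
finger_gap: 42.8
gripper_force: 51.5
```

Emit:
drive_tool([
  [[0,0,0,-0.0735,0.21,0,1],[0,0,0,-0.0735,0.21,0,1],[0,0,0,-0.0735,0.21,0,1],[0,0,0,-0.0735,0.21,0,1],[0,0,0,-0.0735,0.21,0,1]],
])

```text
t: 9.75
position: [557.0, 166.8, 120.5]
tcp_rot: [0.0, 0.999, 0.04, -0.001]
force: [1.4, -0.5, -0.7]
finger_gap: 42.8
gripper_force: 51.6
```

Emit:
drive_tool([
  [[0,0,0,-0.0735,0.21,0,1],[0,0,0,-0.0735,0.21,0,1],[0,0,0,-0.0735,0.21,0,1],[0,0,0,-0.0735,0.21,0,1],[0,0,0,-0.0735,0.21,0,1]],
])

```text
t: 10.17
position: [515.3, 5.4, 120.9]
tcp_rot: [-0.0, 0.999, 0.04, -0.001]
force: [0.7, -0.6, -2.2]
finger_gap: 42.7
gripper_force: 51.6
```

Emit:
drive_tool([
  [[0,0,0,-0.0735,0.21,0,1],[0,0,0,-0.0735,0.21,0,1],[0,0,0,-0.0735,0.21,0,1],[0,0,0,0,0,0,1],[0,0,0,0,0,0,1]],
])

```text
t: 10.58
position: [490.4, -92.2, 120.9]
tcp_rot: [0.0, 0.999, 0.038, -0.001]
force: [-0.4, 1.1, -1.1]
finger_gap: 43.1
gripper_force: 51.6
```

Emit:
drive_tool([
  [[0,0,0,0,0,0.2,1],[0,0,0,0,0,0.2,1],[0,0,0,0,0,0,1],[0,0,0,0,0,0,1],[0,0,0,0,0,0,1]],
])

```text
t: 11.0
position: [492.4, -88.7, 62.4]
tcp_rot: [-0.0, 0.999, 0.042, 0.0]
force: [0.0, -0.9, -1.5]
finger_gap: 42.8
gripper_force: 51.8
```

```bash
python3 - <<'E'
from h import *
v=snap('wrist','w7'); print(v[2]['position'],yaw_of(v[2]),v[2]['force'],v[2]['tcp_rot'],held('w7'))
print(fit([v],JIG,(546,-135,.084),18,(6,6,.05)))
E
```

```text
[492.41014709 -88.68700828  62.38428931] 0.0846508620678192 [ 0.0495049  -0.89571401 -1.52152271] [-2.24277504e-04  9.99104325e-01  4.23128654e-02  3.44467436e-04] (array([281.1942446 , 311.96402878]), [8, 8, 25, 20, 278], array([ 2.44423335, -0.12555048]))
(array([ 5.46388296e+02, -1.34473350e+02,  8.65810348e-02]), np.float64(5.631321430206299))
```

View pics/w7.png

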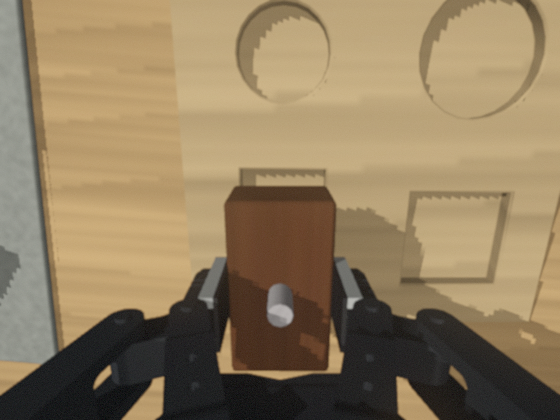

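```bash
python3 - <<'E'
from h import *
for n in('w6','w7'):
  for h in (31.5,34): print(n,h,held(n,h)[2], held(n,h)[0])
# fit held plinth top outline in tool frame (top face at underside+30)
H=optics.camera_params('wrist')['hand_eye']
for n in('w6','w7'):
  im,c,st=load(n); c2=(c[0],c[1],H[:3,3],H[:3,:3])
  for zt in (-18,-16,-14): print(n,zt,fit([(im,c2)],rect(80,44),(1,0,0),zt,(6,4,.05)))
print(telemetry.get_state()['position'])
E
```

```text
w6 31.5 [-0.41341347 -0.53474811] [280.05023923 314.86602871]
w6 34 [ 1.2413424  -0.53638429] [280.05023923 314.86602871]
w7 31.5 [ 0.81721051 -0.11444239] [281.1942446  311.96402878]
w7 34 [ 2.44423335 -0.12555048] [281.1942446  311.96402878]
w6 -18 (array([-6.85979932e-02, -1.62008261e+00,  1.11914842e-03]), np.float64(8.145751953125))
w6 -16 (array([-0.99683513, -0.66341511, -0.00267813]), np.float64(8.746721267700195))
w6 -14 (array([-1.55644174, -0.70487394, -0.00193513]), np.float64(9.289255142211914))
w7 -18 (array([-0.24957202, -1.46639244,  0.01832898]), np.float64(8.455058097839355))
w7 -16 (array([-1.37914685e+00, -5.69327973e-01, -1.30008322e-03]), np.float64(8.990901947021484))
w7 -14 (array([-9.84527614e-01, -6.31795923e-01, -2.75599636e-04]), np.float64(9.517913818359375))
[492.86955571 -89.09206437  62.91641016]
```

Emit:
drive_tool([
  [[0,0,0,-0.003,0.002,0.06,1],[0,0,0,0,0,0.06,1],[0,0,0,0,0,0.06,1],[0,0,0,0,0,0.0,1],[0,0,0,0,0,0,1]],
])

```text
t: 11.47
position: [490.6, -90.1, 33.9]
tcp_rot: [-0.0, 0.999, 0.042, -0.001]
force: [0.6, 0.6, -2.1]
finger_gap: 42.5
gripper_force: 51.8
```

Emit:
drive_tool([
  [[0,0,0,0,0,0.02,1],[0,0,0,0,0,0.02,1],[0,0,0,0,0,0.02,1],[0,0,0,0,0,0.02,1],[0,0,0,0,0,0,1]],
])

```text
t: 11.88
position: [491.5, -90.3, 23.5]
tcp_rot: [0.0, 0.999, 0.042, 0.0]
force: [-3.0, 0.7, 10.5]
finger_gap: 42.7
gripper_force: 53.2
```

Emit:
drive_tool([
  [[0,0,0,0,0,0,1],[0,0,0,0,0,0,1]],
])

```text
t: 12.05
position: [491.5, -90.3, 23.5]
tcp_rot: [0.0, 0.999, 0.042, 0.0]
force: [-2.3, 0.3, 9.2]
finger_gap: 42.9
gripper_force: 53.1
```

Emit:
drive_tool([
  [[0,0,0,0,0,0,0],[0,0,0,0,0,0,0],[0,0,0,0,0,0,0],[0,0,0,0,0,0,0]],
])

```text
t: 12.38
position: [491.2, -90.3, 22.5]
tcp_rot: [-0.0, 0.999, 0.042, -0.0]
force: [0.0, -0.1, -0.1]
finger_gap: 85.6
gripper_force: 0.0
```

Emit:
drive_tool([
  [[0,0,0,0,0,-0.1,0],[0,0,0,0,0,-0.2,0],[0,0,0,0,0,-0.25,0],[0,0,0,0,0,-0.2,0],[0,0,0,0,0,-0.2,0]],
])

```text
t: 12.8
position: [491.1, -90.1, 166.6]
tcp_rot: [-0.0, 0.999, 0.042, 0.0]
force: [0.3, -0.6, -0.4]
finger_gap: 85.5
gripper_force: 0.0
```

Emit:
drive_tool([
  [[0,0,0,0,0,-0.2,0],[0,0,0,0,0,-0.2,0],[0,0,0,0,0,0,0],[0,0,0,0,0,0,0]],
])

```text
t: 13.13
position: [492.2, -90.5, 226.7]
tcp_rot: [0.001, 0.999, 0.042, 0.002]
force: [0.1, -0.6, -1.1]
finger_gap: 85.3
gripper_force: 0.0
```

```bash
cat >> h.py <<'E'
def pin(v,xy,z):
    im,c,_=v; uv=proj(c,[[*xy,z]])[0]; x,y=np.round(uv).astype(int); r=9
    p=im[y-r:y+r+1,x-r:x+r+1].astype(float); w=p.min(2)-p.min(2).mean(); w=np.clip(w-.5*w.max(),0,None)
    Y,X=np.mgrid[y-r:y+r+1,x-r:x+r+1]; return [(w*X).sum()/w.sum(),(w*Y).sum()/w.sum()]
def where(v,k,xy,z=51):
    u=pin(v,xy,z); u=pin(v,at_z(v[1],[u],z)[0][:2],z); return at_z(v[1],[u],z)[0].round(1)[:2]
E
python3 - <<'E'
from h import *
v=snap('wrist','w8'); t=snap('top','t8')
print(v[2]['position'],'pin',where(v,'oblong',PK['oblong'],55),'pocket',PK['oblong'])
print('w',fit([v],SH['oblong'],(*PK['oblong'],.084),39,(6,6,.1)))
print('top pin',where(t,'oblong',PK['oblong'],55))
for k,g in dict(square=(467,140),large_disc=(603,176),small_disc=(471,299)).items(): print(k,where(t,k,g))
plan([(603.6,176.5,120,.086),(603.6,176.5,18.5,.086)])
E
```

```text
[492.18944158 -90.48172691 226.69690067] pin [490.9 -89.3] pocket [492.28123376 -89.07135884]
w (array([ 4.92899263e+02, -8.92329595e+01,  8.73304022e-02]), np.float64(9.61768627166748))
top pin [475.3 -51.6]
square [487.9 151.2]
large_disc [624.4 192.5]
small_disc [481.9 297. ]
from [490.5 -90.3 224.3] 0.0834 t 13.2
  shift [0.1004, -0.1897, 0.0772] x9
  shift [0.0, 0.0, 0.2256] x3
```

View pics/w8.png

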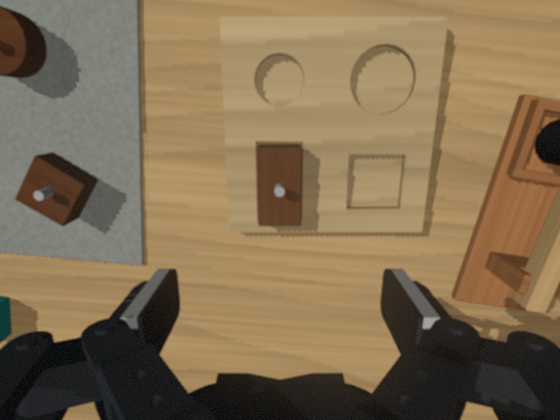

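Emit:
drive_tool([
  [[0,0,0,0.1,-0.19,0.077,0],[0,0,0,0.1,-0.19,0.077,0],[0,0,0,0.1,-0.19,0.077,0],[0,0,0,0.1,-0.19,0.077,0],[0,0,0,0.1,-0.19,0.077,0]],
])

```text
t: 13.65
position: [553.3, 59.2, 164.8]
tcp_rot: [-0.0, 0.999, 0.042, -0.002]
force: [0.2, 0.5, -0.3]
finger_gap: 85.1
gripper_force: 0.0
```

Emit:
drive_tool([
  [[0,0,0,0.1,-0.19,0.077,0],[0,0,0,0.1,-0.19,0.077,0],[0,0,0,0.1,-0.19,0.077,0],[0,0,0,0.104,-0.187,0.079,0],[0,0,0,0,0,0,0]],
])

```text
t: 14.07
position: [603.0, 183.6, 116.3]
tcp_rot: [-0.002, 0.999, 0.046, -0.003]
force: [-1.2, -0.2, -0.3]
finger_gap: 85.4
gripper_force: 0.0
```

Emit:
drive_tool([
  [[0,0,0,0,0,0,0],[0,0,0,0,0,0,0]],
])

```text
t: 14.23
position: [603.8, 175.6, 118.9]
tcp_rot: [0.001, 0.999, 0.042, -0.002]
force: [1.2, -0.3, 0.2]
finger_gap: 85.4
gripper_force: 0.0
```

```bash
python3 - <<'E'
from h import *
v=snap('wrist','w9'); print(where(v,'',(603.6,176.5)),fit([v],SH['large_disc'],(603.6,176.5,0),35,(6,6,.01)))
x,y=where(v,'',(603.6,176.5)); plan([(x,y,18.5,.085)])
E
```

```text
[604.  176.3] (array([6.05965307e+02, 1.76196617e+02, 2.17170153e-02]), np.float64(9.80506706237793))
from [604.3 174.8 119.7] 0.0826 t 14.3
  shift [-0.0004, -0.0033, 0.2248] x3
```

Emit:
drive_tool([
  [[0,0,-0.001,0,-0.003,0.225,0],[0,0,0,0,-0.003,0.225,0],[0,0,0,0,-0.003,0.225,0],[0,0,0,0,0,0,0],[0,0,0,0,0,0,0]],
])

```text
t: 14.7
position: [603.7, 175.7, 18.6]
tcp_rot: [0.001, 0.999, 0.043, -0.002]
force: [0.8, -0.5, 1.3]
finger_gap: 85.5
gripper_force: 0.0
```

Emit:
drive_tool([
  [[0,0,0,0,0,0,0],[0,0,0,0,0,0,1],[0,0,0,0,0,0,1],[0,0,0,0,0,0,1],[0,0,0,0,0,0,1]],
])

```text
t: 15.12
position: [606.5, 177.6, 22.5]
tcp_rot: [0.0, 0.999, 0.043, 0.002]
force: [-2.1, -0.8, 9.7]
finger_gap: 57.6
gripper_force: 51.6
```

Emit:
drive_tool([
  [[0,0,0,0,0,0,1],[0,0,0,0,0,0,1],[0,0,0,0,0,0,1]],
])

```text
t: 15.37
position: [606.6, 177.6, 22.5]
tcp_rot: [0.0, 0.999, 0.043, 0.002]
force: [-2.1, -2.1, 7.4]
finger_gap: 57.6
gripper_force: 51.7
```

Emit:
drive_tool([
  [[0,0,0,0,0,-0.1,1],[0,0,0,0,0,-0.2,1],[0,0,0,0,0,-0.25,1],[0,0,0,0,0,-0.1,1],[0,0,0,0,0,0,1]],
])

```text
t: 15.78
position: [607.8, 178.9, 123.2]
tcp_rot: [-0.001, 0.999, 0.043, 0.005]
force: [0.6, 0.5, -2.4]
finger_gap: 57.5
gripper_force: 54.6
```

Emit:
drive_tool([
  [[0,0,0,0,0,0,1],[0,0,0,0,0,0,1],[0,0,0,0,0,0,1]],
])

```text
t: 16.03
position: [603.6, 177.0, 115.5]
tcp_rot: [0.0, 0.999, 0.043, -0.002]
force: [0.1, -0.8, -2.6]
finger_gap: 57.5
gripper_force: 54.6
```

```bash
python3 - <<'E'
from h import *
v=snap('wrist','w10'); print(v[2]['position'],held('w10',32))
JP[:]=[546.35,-134.6,.085]
P=xf(np.array([[50,-50]]),JP,0)[0][:2]; print(P); plan([(*P,110,.085),(*P,60,.085)])
E
```

```text
[603.63151631 176.96305297 115.46370353] (array([280.29863014, 313.19452055]), [9, 11, 24, 21, 365], array([ 0.62620607, -0.44327078]))
[ 600.41436787 -180.17459958]
from [603.7 177.1 115.4] 0.0867 t 16.1
  shift [-0.0224, 0.2371, 0.0036] x10
  shift [0.0, 0.0, 0.1667] x2
```

```bash
cat >> h.py <<'E'
def heldfit(name,k,rel):
    "offset of held plinth in tool xy; rel = TCP height above its underside"
    H=optics.camera_params('wrist')['hand_eye']; im,c,st=load(name); c2=(c[0],c[1],H[:3,3],H[:3,:3])
    return held(name,46-rel)[2].round(2),np.round(fit([(im,c2)],SH[k],(0,0,0),rel-30,(5,3,.05))[0],2)
E
python3 - <<'E'
from h import *
for r in (14,17.5): print(heldfit('w10','large_disc',r))
plan([(602.4,-180.4,110,.085),(602.4,-180.4,60,.085)])
E
```

```text
(array([ 0.63, -0.44]), array([ 1.6, -1.8,  0. ]))
(array([-1.67, -0.44]), array([-2.33, -0.65,  0.05]))
from [603.7 177.1 115.4] 0.0867 t 16.1
  shift [-0.0211, 0.2374, 0.0036] x10
  shift [0.0, 0.0, 0.1667] x2
```

Emit:
drive_tool([
  [[0,0,0,-0.021,0.237,0.004,1],[0,0,0,-0.021,0.237,0.004,1],[0,0,0,-0.021,0.237,0.004,1],[0,0,0,-0.021,0.237,0.004,1],[0,0,0,-0.021,0.237,0.004,1]],
])

```text
t: 16.5
position: [603.6, -2.4, 112.7]
tcp_rot: [-0.0, 0.999, 0.044, -0.001]
force: [0.3, 0.1, -1.7]
finger_gap: 57.7
gripper_force: 54.6
```

Emit:
drive_tool([
  [[0,0,0,-0.021,0.237,0.004,1],[0,0,0,-0.021,0.237,0.004,1],[0,0,0,-0.021,0.237,0.004,1],[0,0,0,-0.021,0.237,0.004,1],[0,0,0,-0.022,0.24,0.004,1]],
])

```text
t: 16.92
position: [603.2, -181.2, 109.7]
tcp_rot: [-0.0, 0.999, 0.044, -0.001]
force: [0.7, 0.0, -2.2]
finger_gap: 57.7
gripper_force: 54.6
```

Emit:
drive_tool([
  [[0,0,0,0,0,0,1],[0,0,0,0,0,0.16,1],[0,0,0,0,0,0.16,1],[0,0,0,0,0,0,1],[0,0,0,0,0,0,1]],
])

```text
t: 17.33
position: [602.5, -179.0, 61.1]
tcp_rot: [-0.001, 0.999, 0.044, -0.002]
force: [-0.3, 0.2, -2.4]
finger_gap: 57.6
gripper_force: 54.6
```

Emit:
drive_tool([
  [[0,0,0,0,0,0,1],[0,0,0,0,0,0,1]],
])

```text
t: 17.5
position: [605.2, -179.5, 64.3]
tcp_rot: [0.0, 0.999, 0.044, 0.001]
force: [1.0, 0.4, -0.8]
finger_gap: 57.3
gripper_force: 54.6
```

```bash
python3 - <<'E'
from h import *
v=snap('wrist','w11'); print(v[2]['position'],heldfit('w11','large_disc',17.5))
plan([(602.4,-180.4,26,.085)])
E
```

```text
[ 605.2147059  -179.5333302    64.34354594] (array([-1.61, -0.64]), array([-1.46, -0.74, -0.02]))
from [ 605.3 -179.6   64.5] 0.0872 t 17.6
  shift [-0.0097, 0.0018, 0.1285] x2
```

Emit:
drive_tool([
  [[0,0,0,0,0,0,1],[0,0,0,0,0,0,1],[0,0,0,0,0,0,1]],
])

```text
t: 17.8
position: [604.5, -179.8, 63.7]
tcp_rot: [0.0, 0.999, 0.043, 0.0]
force: [0.7, -0.1, -1.9]
finger_gap: 57.4
gripper_force: 54.6
```

Emit:
drive_tool([
  [[0,0,0,0,0,0,1],[0,0,0,0,0,0,1]],
])

```text
t: 17.97
position: [604.3, -179.8, 63.3]
tcp_rot: [0.0, 0.999, 0.043, 0.0]
force: [-0.6, 0.2, -2.2]
finger_gap: 57.4
gripper_force: 54.6
```

Emit:
drive_tool([
  [[0,0,0,0,0,0,1]],
])

```text
t: 18.05
position: [604.2, -179.8, 63.2]
tcp_rot: [0.0, 0.999, 0.043, 0.0]
force: [-0.6, -0.1, -2.5]
finger_gap: 57.6
gripper_force: 54.6
```

Emit:
drive_tool([
  [[0,0,0,-0.011,0.003,0.06,1],[0,0,0,0,0,0.06,1],[0,0,0,0,0,0.04,1],[0,0,0,0,0,0,1],[0,0,0,0,0,0,1]],
])

```text
t: 18.47
position: [602.0, -180.1, 38.1]
tcp_rot: [-0.0, 0.999, 0.043, -0.001]
force: [1.0, -0.7, -2.4]
finger_gap: 57.7
gripper_force: 54.6
```

Emit:
drive_tool([
  [[0,0,0,0,0,0,1],[0,0,0,0,0,0,1],[0,0,0,0,0,0,1],[0,0,0,0,0,0,1]],
])

```text
t: 18.8
position: [602.8, -180.5, 39.5]
tcp_rot: [0.0, 0.999, 0.043, 0.0]
force: [0.6, -0.2, -2.5]
finger_gap: 57.4
gripper_force: 54.6
```

Emit:
drive_tool([
  [[0,0,0,0,0,0,1],[0,0,0,0,0,0,1],[0,0,0,0,0,0,1],[0,0,0,0,0,0,1]],
])

```text
t: 19.13
position: [602.6, -180.4, 39.2]
tcp_rot: [0.0, 0.999, 0.043, 0.0]
force: [0.2, 0.6, -2.0]
finger_gap: 57.7
gripper_force: 54.6
```

```bash
python3 - <<'E'
from h import *
v=snap('wrist','w12'); print(v[2]['position'],heldfit('w12','large_disc',17.5),fit([v],rect(210,210),(546,-135,.084),18,(6,6,.05)))
cv2.imwrite('pics/w12.png',v[0][:,:,::-1])
E
```

```text
[ 602.5804115  -180.3613108    39.15739137] (array([-1.71, -0.65]), array([-1.33, -0.73, -0.02])) (array([ 5.45774322e+02, -1.35321585e+02,  8.41114977e-02]), np.float64(3.629070997238159))
```

View pics/w12.png

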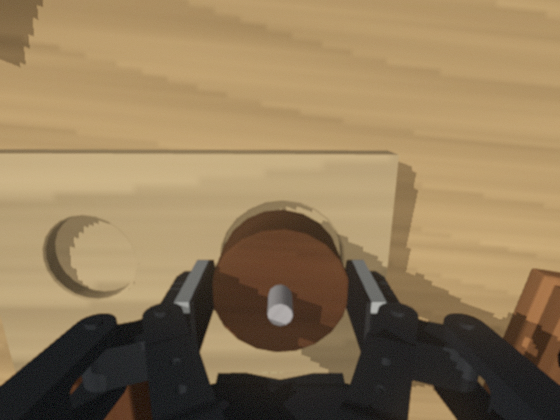

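Emit:
drive_tool([
  [[0,0,0,-0.002,0.003,0.02,1],[0,0,0,0,0,0.02,1],[0,0,0,0,0,0.02,1],[0,0,0,0,0,0.02,1],[0,0,0,0,0,0.015,1]],
])

```text
t: 19.6
position: [602.1, -180.9, 26.4]
tcp_rot: [0.0, 0.999, 0.043, -0.001]
force: [-11.0, 0.5, 30.0]
finger_gap: 57.4
gripper_force: 57.9
```

Emit:
drive_tool([
  [[0,0,0,0,0,0,1],[0,0,0,0,0,0,1],[0,0,0,0,0,0,1]],
])

```text
t: 19.85
position: [602.1, -180.8, 26.5]
tcp_rot: [0.0, 0.999, 0.043, -0.001]
force: [-5.3, 0.2, 12.9]
finger_gap: 57.5
gripper_force: 56.2
```

Emit:
drive_tool([
  [[0,0,0,0,0,0,0],[0,0,0,0,0,0,0],[0,0,0,0,0,0,0],[0,0,0,0,0,0,0]],
])

```text
t: 20.18
position: [602.4, -180.8, 24.6]
tcp_rot: [-0.0, 0.999, 0.043, 0.0]
force: [-1.3, -0.6, 0.1]
finger_gap: 85.2
gripper_force: 0.0
```

Emit:
drive_tool([
  [[0,0,0,0,0,-0.1,0],[0,0,0,0,0,-0.2,0],[0,0,0,0,0,-0.2,0],[0,0,0,0,0,-0.17,0]],
])

```text
t: 20.52
position: [602.8, -180.6, 128.0]
tcp_rot: [0.0, 0.999, 0.044, 0.001]
force: [0.8, -0.1, 0.3]
finger_gap: 85.5
gripper_force: 0.0
```

Emit:
drive_tool([
  [[0,0,0,-0.042,-0.233,0,0],[0,0,0,-0.042,-0.233,0,0],[0,0,0,-0.042,-0.233,0,0],[0,0,0,-0.042,-0.233,0,0],[0,0,0,-0.042,-0.233,0,0]],
])

```text
t: 20.93
position: [555.4, -8.0, 126.6]
tcp_rot: [0.0, 0.999, 0.043, 0.001]
force: [1.0, 0.8, 0.1]
finger_gap: 85.5
gripper_force: 0.0
```

Emit:
drive_tool([
  [[0,0,0,-0.042,-0.233,0,0],[0,0,0,-0.042,-0.233,0,0],[0,0,0,-0.042,-0.233,0,0],[0,0,0,-0.042,-0.233,0,0],[0,0,0,-0.042,-0.233,0,0]],
])

```text
t: 21.35
position: [508.9, 163.5, 126.5]
tcp_rot: [0.0, 0.999, 0.043, 0.001]
force: [0.8, -0.1, -0.0]
finger_gap: 85.6
gripper_force: 0.0
```

Emit:
drive_tool([
  [[0,0,0,-0.042,-0.233,0,0],[0,0,0,-0.042,-0.233,0,0],[0,0,0,-0.042,-0.233,0,0],[0,0,0,-0.045,-0.235,0,0],[0,0,0,0,0,0,0]],
])

```text
t: 21.77
position: [468.1, 308.3, 127.3]
tcp_rot: [-0.003, 0.999, 0.049, 0.0]
force: [0.8, 0.4, 0.5]
finger_gap: 85.8
gripper_force: 0.0
```

Emit:
drive_tool([
  [[0,0,0,0,0,0,0],[0,0,0,0,0,0,0],[0,0,0,0,0,0,0],[0,0,0,0,0,0,0],[0,0,0,0,0,0,0]],
])

```text
t: 22.18
position: [472.3, 297.9, 125.5]
tcp_rot: [0.0, 0.999, 0.042, 0.0]
force: [-0.3, -0.0, 0.2]
finger_gap: 85.4
gripper_force: 0.0
```

```bash
python3 - <<'E'
from h import *
v=snap('wrist','w13'); x,y=where(v,'',(471,299.6)); print(x,y,fit([v],SH['small_disc'],(471,299.6,0),35,(8,8,.01)))
plan([(x,y,18.5,.085)])
E
```

```text
470.7 300.2 (array([4.73411715e+02, 3.00294273e+02, 2.63979671e-02]), np.float64(9.250167846679688))
from [472.1 298.1 125.4] 0.0848 t 22.2
  shift [-0.0028, -0.0049, 0.2376] x3
```

Emit:
drive_tool([
  [[0,0,0,-0.001,-0.005,0.237,0],[0,0,0,-0.001,-0.005,0.237,0],[0,0,0,-0.001,-0.005,0.238,0],[0,0,0,0,0,0,0],[0,0,0,0,0,0,0]],
])

```text
t: 22.65
position: [469.8, 300.5, 17.3]
tcp_rot: [0.001, 0.999, 0.043, -0.002]
force: [0.2, 1.0, -0.0]
finger_gap: 85.4
gripper_force: 0.0
```

Emit:
drive_tool([
  [[0,0,0,0,0,0,0],[0,0,0,0,0,0,1],[0,0,0,0,0,0,1],[0,0,0,0,0,0,1],[0,0,0,0,0,0,1]],
])

```text
t: 23.07
position: [472.0, 301.6, 20.4]
tcp_rot: [-0.0, 0.999, 0.043, 0.001]
force: [-1.3, -2.5, 10.0]
finger_gap: 41.7
gripper_force: 49.1
```

Emit:
drive_tool([
  [[0,0,0,0,0,0,1],[0,0,0,0,0,0,1],[0,0,0,0,0,0,1],[0,0,0,0,0,0,1]],
])

```text
t: 23.4
position: [471.9, 301.7, 20.4]
tcp_rot: [-0.0, 0.999, 0.043, 0.001]
force: [-1.5, -1.6, 8.5]
finger_gap: 42.0
gripper_force: 49.5
```

Emit:
drive_tool([
  [[0,0,0,0,0,-0.1,1],[0,0,0,0,0,-0.2,1],[0,0,0,0,0,-0.2,1],[0,0,0,0,0,-0.1,1],[0,0,0,0,0,0,1]],
])

```text
t: 23.82
position: [473.0, 303.0, 112.6]
tcp_rot: [-0.002, 0.999, 0.043, 0.003]
force: [0.6, 0.6, -1.7]
finger_gap: 41.8
gripper_force: 51.4
```

Emit:
drive_tool([
  [[0,0,0,0,0,0,1],[0,0,0,0,0,0,1],[0,0,0,0,0,0,1],[0,0,0,0,0,0,1]],
])

```text
t: 24.15
position: [470.1, 300.9, 107.1]
tcp_rot: [0.001, 0.999, 0.043, -0.001]
force: [-0.1, 0.2, -2.7]
finger_gap: 41.7
gripper_force: 51.4
```

```bash
python3 - <<'E'
from h import *
v=snap('wrist','w14'); print(v[2]['position'],heldfit('w14','small_disc',14.5),heldfit('w14','small_disc',17))
JP[:]=[546.35,-134.6,.085]
P=xf(np.array([[50,50]]),JP,0)[0][:2]; print(P); P=P+[1.5,-.5]; plan([(*P,105,.085),(*P,42,.085)])
E
```

```text
[470.14940214 300.90336102 107.14560723] (array([ 1.4 , -0.19]), array([-0.14, -1.97, -0.04])) (array([-0.22, -0.18]), array([-2.05, -0.83,  0.05]))
[591.92459958 -80.53563213]
from [470.2 301.  107.3] 0.0869 t 24.2
  shift [0.0502, 0.2173, 0.0013] x12
  shift [0.0, 0.0, 0.21] x2
```

Emit:
drive_tool([
  [[0,0,0,0.0494,0.217,0.001,1],[0,0,0,0.0494,0.217,0.001,1],[0,0,0,0.0494,0.217,0.001,1],[0,0,0,0.0494,0.217,0.001,1],[0,0,0,0.0494,0.217,0.001,1]],
])

```text
t: 24.62
position: [521.8, 141.1, 107.1]
tcp_rot: [0.0, 0.999, 0.044, -0.001]
force: [1.4, -0.5, -1.1]
finger_gap: 41.8
gripper_force: 51.5
```

Emit:
drive_tool([
  [[0,0,0,0.0494,0.217,0.001,1],[0,0,0,0.0494,0.217,0.001,1],[0,0,0,0.0494,0.217,0.001,1],[0,0,0,0.0494,0.217,0.001,1],[0,0,0,0.0494,0.217,0.001,1]],
])

```text
t: 25.03
position: [572.9, -18.0, 106.3]
tcp_rot: [-0.0, 0.999, 0.043, -0.001]
force: [0.7, 1.0, -1.9]
finger_gap: 42.0
gripper_force: 51.5
```

Emit:
drive_tool([
  [[0,0,0,0.0494,0.217,0.001,1],[0,0,0,0.0494,0.219,0.001,1],[0,0,0,0,0,0,1],[0,0,0,0,0,0.21,1],[0,0,0,0,0,0.21,1]],
])

```text
t: 25.45
position: [595.0, -81.3, 44.1]
tcp_rot: [0.0, 0.999, 0.042, 0.002]
force: [0.4, 1.2, -3.0]
finger_gap: 41.8
gripper_force: 51.6
```

Emit:
drive_tool([
  [[0,0,0,0,0,0,1],[0,0,0,0,0,0,1],[0,0,0,0,0,0,1],[0,0,0,0,0,0,1],[0,0,0,0,0,0,1]],
])

```text
t: 25.87
position: [594.7, -80.2, 45.6]
tcp_rot: [0.0, 0.999, 0.043, 0.002]
force: [-0.3, -0.1, -1.3]
finger_gap: 41.9
gripper_force: 51.6
```

Emit:
drive_tool([
  [[0,0,0,0,0,0,1],[0,0,0,0,0,0,1],[0,0,0,0,0,0,1],[0,0,0,0,0,0,1],[0,0,0,0,0,0,1]],
])

```text
t: 26.28
position: [593.4, -80.3, 43.9]
tcp_rot: [0.0, 0.999, 0.043, 0.0]
force: [-0.4, 0.0, -2.0]
finger_gap: 41.9
gripper_force: 51.6
```

```bash
python3 - <<'E'
from h import *
v=snap('wrist','w15'); print(v[2]['position'],heldfit('w15','small_disc',15.4),fit([v],rect(210,210),(546,-135,.084),18,(6,6,.05)))
plan([(591.9,-80.9,24,.085)])
E
```

```text
[593.39739005 -80.31486777  43.87439769] (array([ 0.36, -0.28]), array([-0.68, -1.57, -0.05])) (array([ 5.45794238e+02, -1.35339881e+02,  8.47632752e-02]), np.float64(3.2970802783966064))
from [593.4 -80.3  43.8] 0.0868 t 26.3
  shift [-0.0101, 0.0033, 0.132] x1
```

Emit:
drive_tool([
  [[0,0,0,-0.01,0.003,0.04,1],[0,0,0,0,0,0,1],[0,0,0,0,0,0,1],[0,0,0,0,0,0,1],[0,0,0,0,0,0,1]],
])

```text
t: 26.75
position: [592.0, -80.8, 37.7]
tcp_rot: [-0.0, 0.999, 0.043, -0.0]
force: [-0.3, -0.2, -1.3]
finger_gap: 42.3
gripper_force: 51.6
```

Emit:
drive_tool([
  [[0,0,0,0,0,0,1],[0,0,0,0,0,0,1],[0,0,0,0,0,0.02,1],[0,0,0,0,0,0.02,1],[0,0,0,0,0,0.02,1]],
])

```text
t: 27.17
position: [592.2, -81.0, 28.6]
tcp_rot: [0.0, 0.999, 0.043, 0.0]
force: [0.6, -0.3, -1.6]
finger_gap: 42.1
gripper_force: 51.6
```

Emit:
drive_tool([
  [[0,0,0,0,0,0.02,1],[0,0,0,0,0,0.015,1],[0,0,0,0,0,0,1],[0,0,0,0,0,0,1],[0,0,0,0,0,0,1]],
])

```text
t: 27.58
position: [592.2, -81.0, 24.5]
tcp_rot: [0.0, 0.999, 0.043, 0.0]
force: [-1.7, -0.5, 7.3]
finger_gap: 41.6
gripper_force: 52.6
```

Emit:
drive_tool([
  [[0,0,0,0,0,0,0],[0,0,0,0,0,0,0],[0,0,0,0,0,0,0],[0,0,0,0,0,0,0]],
])

```text
t: 27.92
position: [591.8, -80.8, 23.3]
tcp_rot: [-0.0, 0.999, 0.043, -0.0]
force: [-0.3, -0.1, 0.6]
finger_gap: 85.2
gripper_force: 0.0
```

Emit:
drive_tool([
  [[0,0,0,0,0,-0.1,0],[0,0,0,0,0,-0.2,0],[0,0,0,0,0,-0.2,0],[0,0,0,0,0,-0.17,0]],
])

```text
t: 28.25
position: [592.0, -80.6, 125.4]
tcp_rot: [-0.0, 0.999, 0.043, 0.0]
force: [0.5, -0.3, 0.9]
finger_gap: 85.4
gripper_force: 0.0
```

Emit:
drive_tool([
  [[0,0,0,-0.0876,-0.193,0,0],[0,0,0,-0.0876,-0.193,0,0],[0,0,0,-0.0876,-0.193,0,0],[0,0,0,-0.0876,-0.193,0,0],[0,0,0,-0.0876,-0.193,0,0]],
])

```text
t: 28.67
position: [513.0, 58.7, 124.1]
tcp_rot: [0.0, 0.999, 0.043, 0.0]
force: [-0.3, 1.4, 0.5]
finger_gap: 85.1
gripper_force: 0.0
```

Emit:
drive_tool([
  [[0,0,0,-0.0876,-0.193,0,0],[0,0,0,-0.0876,-0.193,0,0],[0,0,0,-0.0876,-0.193,0,0],[0,0,0.0314,0,0,0,0],[0,0,0.0314,0,0,0,0]],
])

```text
t: 29.08
position: [466.0, 143.0, 124.1]
tcp_rot: [-0.0, 0.998, -0.055, -0.0]
force: [1.2, -0.2, 0.3]
finger_gap: 85.4
gripper_force: 0.0
```

Emit:
drive_tool([
  [[0,0,0.0314,0,0,0,0],[0,0,0.0314,0,0,0,0],[0,0,0.0314,0,0,0,0],[0,0,0.0314,0,0,0,0],[0,0,0,0,0,0,0]],
])

```text
t: 29.5
position: [467.1, 140.8, 124.0]
tcp_rot: [0.0, 0.968, -0.251, 0.0]
force: [0.3, -0.3, -0.2]
finger_gap: 85.0
gripper_force: 0.0
```

Emit:
drive_tool([
  [[0,0,0,0,0,0,0],[0,0,0,0,0,0,0],[0,0,0,0,0,0,0],[0,0,0,0,0,0,0],[0,0,0,0,0,0,0]],
])

```text
t: 29.92
position: [467.2, 140.7, 124.0]
tcp_rot: [0.0, 0.968, -0.25, -0.0]
force: [0.3, 0.6, 0.8]
finger_gap: 85.2
gripper_force: 0.0
```

```bash
python3 - <<'E'
from h import *
v=snap('wrist','w16'); x,y=where(v,'',(467.3,140.6)); f=fit([v],SH['square'],(467.3,140.6,-.505),35,(8,8,.2)); print(x,y,f)
plan([((x+f[0][0])/2,(y+f[0][1])/2,18.5,f[0][2])])
E
```

```text
466.8 140.3 (array([467.02904229, 139.79398769,  -0.50325968]), np.float64(10.170417785644531))
from [467.2 140.7 124. ] -0.5048 t 30.0
  shift [0.0002, 0.0015, 0.2344] x3
```

Emit:
drive_tool([
  [[0,0,0,0,0.002,0.234,0],[0,0,0,0,0.001,0.234,0],[0,0,0,0,0.001,0.235,0],[0,0,0,0,0,0,0],[0,0,0,0,0,0,0]],
])

```text
t: 30.38
position: [465.4, 140.0, 17.4]
tcp_rot: [0.001, 0.968, -0.25, -0.002]
force: [0.8, -0.6, 0.8]
finger_gap: 85.2
gripper_force: 0.0
```

Emit:
drive_tool([
  [[0,0,0,0,0,0,0],[0,0,0,0,0,0,1],[0,0,0,0,0,0,1],[0,0,0,0,0,0,1],[0,0,0,0,0,0,1]],
])

```text
t: 30.8
position: [468.2, 140.4, 20.6]
tcp_rot: [-0.001, 0.968, -0.25, 0.002]
force: [-1.7, -1.4, 9.5]
finger_gap: 52.5
gripper_force: 51.3
```

Emit:
drive_tool([
  [[0,0,0,0,0,0,1],[0,0,0,0,0,0,1],[0,0,0,0,0,0,1],[0,0,0,0,0,0,1]],
])

```text
t: 31.13
position: [468.2, 140.4, 20.7]
tcp_rot: [-0.001, 0.968, -0.25, 0.002]
force: [-2.1, -1.7, 9.0]
finger_gap: 52.7
gripper_force: 51.3
```

Emit:
drive_tool([
  [[0,0,0,0,0,-0.1,1],[0,0,0,0,0,-0.2,1],[0,0,0,0,0,-0.2,1],[0,0,0,0,0,-0.1,1],[0,0,0,0,0,0,1]],
])

```text
t: 31.55
position: [469.4, 141.0, 112.8]
tcp_rot: [-0.002, 0.968, -0.25, 0.004]
force: [0.6, -0.0, -1.3]
finger_gap: 52.7
gripper_force: 54.4
```

Emit:
drive_tool([
  [[0,0,-0.0313,0,0,0,1],[0,0,-0.0313,0,0,0,1],[0,0,-0.0313,0,0,0,1],[0,0,-0.0313,0,0,0,1],[0,0,-0.0313,0,0,0,1]],
])

```text
t: 31.97
position: [466.3, 139.9, 108.2]
tcp_rot: [0.0, 1.0, -0.004, -0.0]
force: [-0.2, 0.1, -1.5]
finger_gap: 52.1
gripper_force: 54.4
```

Emit:
drive_tool([
  [[0,0,-0.0313,0,0,0,1],[0,0,0,0,0,0,1],[0,0,0,0,0,0,1],[0,0,0,0,0,0,1],[0,0,0,0,0,0,1]],
])

```text
t: 32.38
position: [466.7, 140.1, 108.4]
tcp_rot: [0.0, 0.999, 0.042, -0.0]
force: [-0.0, -1.4, -2.1]
finger_gap: 52.3
gripper_force: 54.4
```

```bash
python3 - <<'E'
from h import *
v=snap('wrist','w17'); print(v[2]['position'],heldfit('w17','square',14.5),heldfit('w17','square',17))
JP[:]=[546.35,-134.6,.085]
P=xf(np.array([[-50,-50]]),JP,0)[0][:2]; print(P); P=P+[1,-.5]; plan([(*P,105,.085),(*P,42,.085)])
E
```

```text
[466.73607291 140.14751882 108.44209807] (array([ 1.2 , -0.57]), array([ 0.89, -1.62, -0.  ])) (array([-0.41, -0.57]), array([-0.99, -0.6 , -0.  ]))
[ 500.77540042 -188.66436787]
from [466.8 140.2 108.5] 0.0836 t 32.4
  shift [0.0046, 0.2208, 0.0023] x10
  shift [0.0, 0.0, 0.21] x2
```

Emit:
drive_tool([
  [[0,0,0,0.0038,0.221,0.002,1],[0,0,0,0.0038,0.221,0.002,1],[0,0,0,0.0038,0.221,0.002,1],[0,0,0,0.0038,0.221,0.002,1],[0,0,0,0.0038,0.221,0.002,1]],
])

```text
t: 32.85
position: [483.7, -26.1, 107.1]
tcp_rot: [0.0, 0.999, 0.042, 0.0]
force: [0.4, 0.5, -1.3]
finger_gap: 52.5
gripper_force: 54.4
```

Emit:
drive_tool([
  [[0,0,0,0.0038,0.221,0.002,1],[0,0,0,0.0038,0.221,0.002,1],[0,0,0,0.0038,0.221,0.002,1],[0,0,0,0.0038,0.221,0.002,1],[0,0,0,0.0038,0.221,0.002,1]],
])

```text
t: 33.27
position: [500.5, -191.3, 105.6]
tcp_rot: [0.0, 0.999, 0.042, 0.0]
force: [1.1, -0.6, -1.8]
finger_gap: 52.6
gripper_force: 54.4
```

Emit:
drive_tool([
  [[0,0,0,0,0,0,1],[0,0,0,0,0,0.21,1],[0,0,0,0,0,0.21,1],[0,0,0,0,0,0,1],[0,0,0,0,0,0,1]],
])

```text
t: 33.68
position: [499.4, -188.7, 41.5]
tcp_rot: [-0.001, 0.999, 0.042, -0.002]
force: [1.8, -1.2, -0.6]
finger_gap: 52.8
gripper_force: 54.3
```

Emit:
drive_tool([
  [[0,0,0,0,0,0,1],[0,0,0,0,0,0,1],[0,0,0,0,0,0,1],[0,0,0,0,0,0,1],[0,0,0,0,0,0,1]],
])

```text
t: 34.1
position: [501.2, -189.8, 43.5]
tcp_rot: [0.0, 0.999, 0.042, 0.001]
force: [-0.3, 0.8, -1.3]
finger_gap: 52.6
gripper_force: 54.3
```

```bash
python3 - <<'E'
from h import *
v=snap('wrist','w18'); print(v[2]['position'],heldfit('w18','square',15.7))
plan([(500.6,-189.2,24,.085)])
E
```

```text
[ 501.16735098 -189.80853552   43.5258007 ] (array([ 0.1 , -0.76]), array([-0.06, -0.85,  0.  ]))
from [ 501.  -189.8   43.3] 0.0847 t 34.1
  shift [-0.0023, -0.0043, 0.1287] x1
```

Emit:
drive_tool([
  [[0,0,0,0,-0.002,0.04,1],[0,0,0,0,0,0,1],[0,0,0,0,0,0,1],[0,0,0,0,0,0,1],[0,0,0,0,0,0,1]],
])

```text
t: 34.57
position: [500.6, -189.2, 36.5]
tcp_rot: [-0.0, 0.999, 0.042, -0.0]
force: [-0.9, 0.1, -1.6]
finger_gap: 52.5
gripper_force: 54.4
```

Emit:
drive_tool([
  [[0,0,0,0,0,0,1],[0,0,0,0,0,0,1],[0,0,0,0,0,0.02,1],[0,0,0,0,0,0.02,1],[0,0,0,0,0,0.02,1]],
])

```text
t: 34.98
position: [500.5, -189.3, 27.2]
tcp_rot: [0.0, 0.999, 0.042, -0.0]
force: [-0.4, -0.5, -1.7]
finger_gap: 52.4
gripper_force: 54.4
```

Emit:
drive_tool([
  [[0,0,0,0,0,0.02,1],[0,0,0,0,0,0.01,1],[0,0,0,0,0,0,1],[0,0,0,0,0,0,1],[0,0,0,0,0,0,1]],
])

```text
t: 35.4
position: [500.4, -189.3, 24.7]
tcp_rot: [0.001, 0.999, 0.042, -0.0]
force: [-7.1, 0.8, 19.0]
finger_gap: 52.7
gripper_force: 56.6
```

Emit:
drive_tool([
  [[0,0,0,0,0,0,0],[0,0,0,0,0,0,0],[0,0,0,0,0,0,0],[0,0,0,0,0,0,0]],
])

```text
t: 35.73
position: [500.6, -189.2, 22.8]
tcp_rot: [-0.0, 0.999, 0.042, -0.0]
force: [0.3, 0.2, 0.1]
finger_gap: 85.6
gripper_force: 0.0
```

Emit:
drive_tool([
  [[0,0,0,0,0,-0.1,0],[0,0,0,0,0,-0.25,0],[0,0,0,0,0,-0.25,0],[0,0,0,0,0,-0.25,0],[0,0,0,0,0,-0.25,0]],
])

```text
t: 36.15
position: [500.2, -189.0, 189.4]
tcp_rot: [-0.0, 0.999, 0.043, -0.0]
force: [1.2, -0.5, 0.4]
finger_gap: 85.4
gripper_force: 0.0
```

Emit:
drive_tool([
  [[0,0,0,0,0.2,-0.15,0],[0,0,0,0,0.2,-0.15,0],[0,0,0,0,0,0,0],[0,0,0,0,0,0,0],[0,0,0,0,0,0,0]],
])

```text
t: 36.57
position: [505.2, -248.4, 232.3]
tcp_rot: [-0.001, 0.999, 0.042, -0.001]
force: [0.1, 0.3, -0.1]
finger_gap: 85.3
gripper_force: 0.0
```

```bash
python3 - <<'E'
from h import *
v=snap('wrist','w19'); print(v[2]['position'])
for k,m in dict(oblong=(-50,50),small_disc=(50,50),square=(-50,-50),large_disc=(50,-50)).items():
    P=xf(np.array([m]),[546.35,-134.6,.085],0)[0][:2]
    print(k,P.round(1),'pin',where(v,k,P,55),'top',np.round(fit([v],SH[k],(*P,.085),39,(5,5,.1))[0],2))
E
```

```text
[ 505.17412289 -248.44297934  232.26812612]
oblong [492.3 -89. ] pin [490.7 -89.7] top [ 4.927e+02 -9.001e+01  9.000e-02]
small_disc [591.9 -80.5] pin [590.3 -80.3] top [ 5.903e+02 -8.115e+01 -4.000e-02]
square [ 500.8 -188.7] pin [ 500.  -188.5] top [ 5.0245e+02 -1.8989e+02  8.0000e-02]
large_disc [ 600.4 -180.2] pin [ 600.9 -179.5] top [ 6.0028e+02 -1.8087e+02  1.4000e-01]
```

Emit:
drive_tool([
  [[0,0,0,0,0.2,0,0],[0,0,0,0,0.2,0,0],[0,0,0,0,0.2,0,0],[0,0,0,0,0,0,0],[0,0,0,0,0,0,0]],
])

```text
t: 37.03
position: [512.6, -338.9, 231.2]
tcp_rot: [-0.001, 0.999, 0.042, -0.001]
force: [0.9, 0.9, -0.4]
finger_gap: 84.9
gripper_force: 0.0
```

Emit:
drive_tool([
  [[0,0,0,0,0,0,0],[0,0,0,0,0,0,0]],
])

```text
t: 37.2
position: [513.6, -336.4, 232.4]
tcp_rot: [-0.001, 0.999, 0.044, -0.0]
force: [-0.3, -0.0, 0.3]
finger_gap: 85.1
gripper_force: 0.0
```

```bash
python3 - <<'E'
from h import *
snap('wrist','w20'); a,b=load('w19'),load('w20')
cv2.imwrite('pics/m.png',np.hstack([a[0][:300,260:],b[0][:300,60:460]])[:,:,::-1])
print(b[2]['position'],yaw_of(b[2]))
E
```

```text
[ 513.62979307 -336.36416766  232.44766983] 0.08785359629424029
```

View pics/m.png

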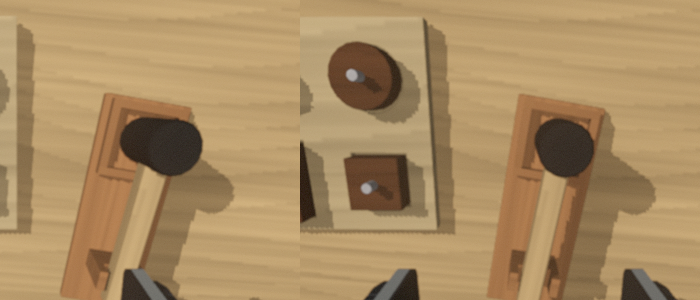

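```bash
python3 - <<'E'
from h import *
a,b=load('w19'),load('w20')
print('head',tri([a[1],b[1]],[(434,149),(324,148)]))
h=np.r_[np.c_[np.linspace(-130,-28,50),np.full(50,11)],np.c_[np.linspace(-130,-28,50),np.full(50,-11)]]
for z in (92,97,102):
    print(z,fit([a,b],circ(46),(545,-365,0),z,(12,12,.01)),fit([a],circ(46),(545,-365,0),z,(12,12,.01))[0][:2],fit([b],circ(46),(545,-365,0),z,(12,12,.01))[0][:2])
for u in ((313,185),(293.5,295)): print(at_z(b[1],[u],74)[0])
for z in (70,74,78): print('handle',z,fit([b],h,(545,-365,-.08),z,(0,12,.2)),fit([a],h,(545,-365,-.08),z,(0,12,.2)),fit([a,b],h,(545,-365,-.08),z,(0,12,.2)))
# handle centre lines by colour
for v in (a,b):
    hsv=cv2.cvtColor(v[0],cv2.COLOR_RGB2HSV); print(hsv[230,290:320:3].tolist() if v is b else '')
E
```

```text
head [ 557.71580692 -366.93526075   96.62351302]
92 (array([ 5.57153055e+02, -3.68715694e+02, -7.88239619e-03]), np.float64(20.061241149902344)) [ 557.20897659 -368.80899096] [ 557.16369131 -368.69487107]
97 (array([ 5.57983581e+02, -3.66754282e+02, -3.56095703e-02]), np.float64(19.575191497802734)) [ 557.5934494  -365.93722611] [ 558.29086463 -367.24946957]
102 (array([ 5.58391441e+02, -3.64302787e+02, -4.55609772e-03]), np.float64(18.466060638427734)) [ 558.01207759 -363.01440071] [ 559.18935648 -366.25504427]
[ 522.9454277  -364.20855544   74.        ]
[ 411.33632352 -357.96966225   74.        ]
handle 70 (array([ 5.30271827e+02, -3.65209796e+02, -9.55864686e-02]), np.float64(9.077401161193848)) (array([ 5.60414467e+02, -3.69091545e+02, -9.90500824e-02]), np.float64(9.612320899963379)) (array([ 5.59374390e+02, -3.68743579e+02, -9.98152621e-02]), np.float64(18.260379791259766))
handle 74 (array([ 5.32778045e+02, -3.64700170e+02, -9.35691011e-02]), np.float64(8.932829856872559)) (array([ 5.61089388e+02, -3.67477304e+02, -9.92683670e-02]), np.float64(9.502128601074219)) (array([ 5.60786059e+02, -3.67524993e+02, -9.75676747e-02]), np.float64(18.15784454345703))
handle 78 (array([ 5.34648324e+02, -3.64217372e+02, -9.25092152e-02]), np.float64(8.760971069335938)) (array([ 5.61706364e+02, -3.65837110e+02, -9.97661970e-02]), np.float64(9.359053611755371)) (array([ 5.61207197e+02, -3.65861475e+02, -9.17757780e-02]), np.float64(17.32146453857422))

[[16, 122, 159], [18, 109, 177], [18, 105, 187], [18, 105, 191], [19, 102, 197], [18, 103, 194], [18, 105, 189], [19, 107, 189], [18, 109, 168], [14, 145, 167]]
```

```bash
python3 - <<'E'
from h import *
plan([(505.9,-362.0,120,-.097),(505.9,-362,41,-.097)])
E
```

```text
from [ 513.7 -336.6  232.7] 0.0878 t 37.2
  turn z +0.0294 x2
  shift [-0.0088, 0.0433, 0.1879] x4
  shift [0.0, -0.0, 0.1756] x3
```

Emit:
drive_tool([
  [[0,0,0.0294,0,0,0,0],[0,0,0.0294,0,0,0,0],[0,0,0,0,0,0,0],[0,0,0,0,0,0,0]],
])

```text
t: 37.58
position: [513.6, -337.6, 233.3]
tcp_rot: [0.0, 0.999, -0.048, 0.0]
force: [0.8, -0.6, -0.2]
finger_gap: 85.5
gripper_force: 0.0
```

Emit:
drive_tool([
  [[0,0,0,-0.009,0.043,0.188,0],[0,0,0,-0.009,0.043,0.188,0],[0,0,0,-0.009,0.043,0.188,0],[0,0,0,-0.009,0.043,0.188,0],[0,0,0,0,0,0,0]],
])

```text
t: 38.0
position: [501.3, -363.1, 114.6]
tcp_rot: [-0.002, 0.999, -0.049, -0.004]
force: [-2.4, 0.2, -1.0]
finger_gap: 85.6
gripper_force: 0.0
```

Emit:
drive_tool([
  [[0,0,0,0,0,0,0],[0,0,0,0,0,0,0],[0,0,0,0,0,0,0],[0,0,0,0,0,0,0],[0,0,0,0,0,0,0]],
])

```text
t: 38.42
position: [506.3, -364.0, 121.9]
tcp_rot: [0.001, 0.999, -0.05, 0.001]
force: [-0.1, 0.4, -0.4]
finger_gap: 85.0
gripper_force: 0.0
```

```bash
python3 - <<'E'
from h import *
v=snap('wrist','w21')
h=np.r_[np.c_[np.linspace(-75,-28,50),np.full(50,11)],np.c_[np.linspace(-75,-28,50),np.full(50,-11)]]
print(fit([v],circ(46),(558,-367,0),97,(6,6,.01)),fit([v],h,(558,-367,-.09),74,(0,8,.1)))
plan([(505.9,-362,41,-.097)])
E
```

```text
(array([ 5.57153133e+02, -3.68817101e+02,  8.55773056e-03]), np.float64(10.163463592529297)) (array([ 5.61202016e+02, -3.69787592e+02, -9.79617475e-02]), np.float64(7.648544788360596))
from [ 506.  -364.   121.6] -0.0993 t 38.5
  shift [-0.0007, -0.0043, 0.1792] x3
```

View pics/w21.png

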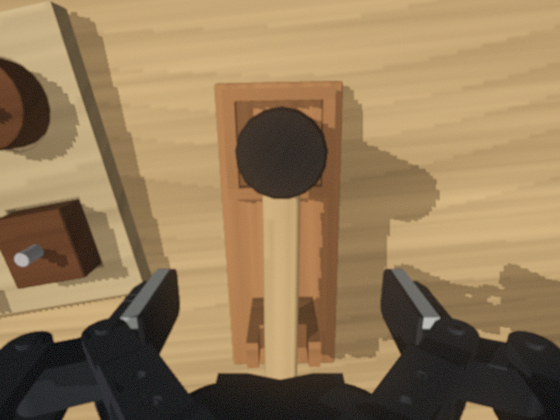

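Emit:
drive_tool([
  [[0,0,0,-0.001,-0.001,0.179,0],[0,0,0,-0.001,-0.001,0.179,0],[0,0,0,0,-0.001,0.179,0],[0,0,0,0,0,0,0],[0,0,0,0,0,0,0]],
])

```text
t: 38.88
position: [504.5, -362.8, 39.1]
tcp_rot: [-0.001, 0.999, -0.05, -0.001]
force: [-0.4, 0.8, -0.1]
finger_gap: 85.1
gripper_force: 0.0
```

Emit:
drive_tool([
  [[0,0,0,0,0,0,0],[0,0,0,0,0,0,0],[0,0,0,0,0,0,0],[0,0,0,0,0,0,0]],
])

```text
t: 39.22
position: [505.8, -364.0, 41.2]
tcp_rot: [0.001, 0.999, -0.05, 0.001]
force: [-0.1, -0.3, 0.8]
finger_gap: 85.2
gripper_force: 0.0
```

Emit:
drive_tool([
  [[0,0,0,0,0,0,1],[0,0,0,0,0,0,1],[0,0,0,0,0,0,1],[0,0,0,0,0,0,1],[0,0,0,0,0,0,1]],
], grip_force=40)

```text
t: 39.63
position: [505.1, -363.4, 39.7]
tcp_rot: [-0.0, 0.999, -0.05, -0.0]
force: [-1.1, -0.3, -0.3]
finger_gap: 25.5
gripper_force: 0.0
```

Emit:
drive_tool([
  [[0,0,0,0,0,0,1],[0,0,0,0,0,0,1],[0,0,0,0,0,0,1],[0,0,0,0,0,0,1],[0,0,0,0,0,0,1]],
], grip_force=100)

```text
t: 40.05
position: [505.2, -363.7, 39.9]
tcp_rot: [0.0, 0.999, -0.05, 0.0]
force: [-0.2, -0.9, 3.6]
finger_gap: 20.7
gripper_force: 98.4
```

```bash
python3 - <<'E'
from h import *
v=snap('wrist','w22'); st=v[2]; print(st['position'],yaw_of(st),st['tcp_rot'],st['force'],st['wrist_torque'])
E
```

```text
[ 505.16588995 -363.67875775   39.92476312] -0.10001819691283213 [ 2.19715432e-04  9.98749777e-01 -4.99882757e-02  8.57981933e-05] [-0.15199159 -0.87595502  3.55521058] [-0.11814963  0.19463514 -0.04613689]
```

Emit:
drive_tool([
  [[0,0,0,0,0,-0.05,1],[0,0,0,0,0,-0.15,1],[0,0,0,0,0,-0.2,1],[0,0,0,0,0,-0.2,1],[0,0,0,0,0,-0.2,1]],
])

```text
t: 40.52
position: [504.2, -362.2, 159.9]
tcp_rot: [-0.001, 0.999, -0.05, -0.001]
force: [0.7, -0.8, -4.6]
finger_gap: 20.7
gripper_force: 98.0
```

Emit:
drive_tool([
  [[0,0,0,0,0,0,1],[0,0,0,0,0,0,1],[0,0,0,0,0,0,1],[0,0,0,0,0,0,1],[0,0,0,0,0,0,1]],
])

```text
t: 40.93
position: [503.9, -362.7, 157.6]
tcp_rot: [-0.001, 0.999, -0.05, -0.002]
force: [0.6, 0.9, -3.4]
finger_gap: 20.4
gripper_force: 98.5
```

```bash
python3 - <<'E'
from h import *
v=snap('wrist','w23'); st=v[2]; print(st['position'],yaw_of(st),st['force'],st['wrist_torque'])
H=optics.camera_params('wrist')['hand_eye']
for n in('w22','w23'):
    im,c,_=load(n); print(n,fit([(im,(c[0],c[1],H[:3,3],H[:3,:3]))],circ(46),(52,0,0),-(85-27.9),(6,6,.01)))
plan([(448.4,-183.4,110,-.1)],step=28)
E
```

```text
[ 503.94691473 -362.6500209   157.61049092] -0.09971586962870332 [ 0.56154631  0.8707266  -3.43974329] [0.00891817 0.12194617 0.03433798]
w22 (array([ 5.41920671e+01, -5.48395966e-01,  2.83243277e-02]), np.float64(8.20059585571289))
w23 (array([5.30392433e+01, 9.49096478e-01, 1.39368376e-02]), np.float64(8.239684104919434))
from [ 504.2 -362.8  157.9] -0.0997 t 41.0
  shift [-0.0699, -0.1647, 0.0456] x7
```

View pics/w23.png

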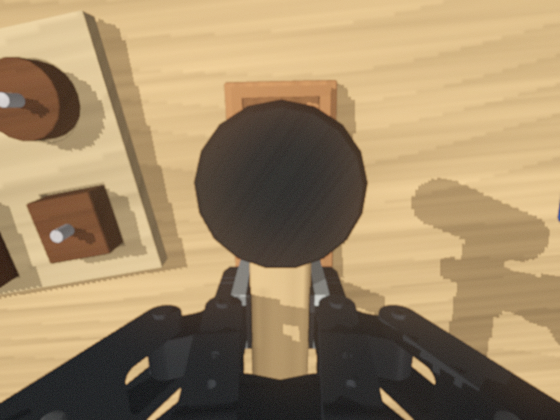

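Emit:
drive_tool([
  [[0,0,0,-0.07,-0.165,0.046,1],[0,0,0,-0.07,-0.165,0.046,1],[0,0,0,-0.07,-0.165,0.046,1],[0,0,0,-0.07,-0.165,0.046,1],[0,0,0,-0.07,-0.165,0.046,1]],
])

```text
t: 41.4
position: [464.3, -233.6, 124.2]
tcp_rot: [-0.0, 0.999, -0.05, -0.001]
force: [0.3, 0.5, -3.3]
finger_gap: 21.0
gripper_force: 98.4
```

Emit:
drive_tool([
  [[0,0,0,-0.07,-0.165,0.046,1],[0,0,0,-0.07,-0.163,0.046,1],[0,0,0,0,0,0,1],[0,0,0,0,0,0,1],[0,0,0,0,0,0,1]],
])

```text
t: 41.82
position: [449.6, -184.4, 111.3]
tcp_rot: [0.0, 0.999, -0.05, 0.0]
force: [0.7, -1.0, -3.2]
finger_gap: 20.9
gripper_force: 98.6
```

Emit:
drive_tool([
  [[0,0,0,0,0,0.05,1],[0,0,0,0,0,0.05,1],[0,0,0,0,0,0.05,1],[0,0,0,0,0,0,1],[0,0,0,0,0,0,1]],
])

```text
t: 42.23
position: [448.7, -184.0, 88.0]
tcp_rot: [-0.0, 0.999, -0.05, -0.001]
force: [-0.0, 0.6, -4.3]
finger_gap: 20.8
gripper_force: 98.7
```

Emit:
drive_tool([
  [[0,0,0,0,0,0.02,1],[0,0,0,0,0,0.02,1],[0,0,0,0,0,0.02,1],[0,0,0,0,0,0.02,1],[0,0,0,0,0,0.02,1]],
])

```text
t: 42.65
position: [449.5, -184.1, 74.1]
tcp_rot: [0.0, 0.999, -0.05, 0.0]
force: [-2.2, -0.1, 2.2]
finger_gap: 20.8
gripper_force: 99.1
```

Emit:
drive_tool([
  [[0,0,0,0,0,0.01,1],[0,0,0,0,0,0.01,1],[0,0,0,0,0,0.0,1],[0,0,0,0,0,0,1]],
])

```text
t: 42.98
position: [449.5, -184.1, 70.9]
tcp_rot: [0.0, 0.999, -0.05, 0.0]
force: [0.6, -0.7, -1.9]
finger_gap: 20.5
gripper_force: 99.1
```

Emit:
drive_tool([
  [[0,0,0,0,0,0.01,1],[0,0,0,0,0,0.01,1],[0,0,0,0,0,0,1],[0,0,0,0,0,0,1]],
])

```text
t: 43.32
position: [449.2, -184.1, 69.9]
tcp_rot: [0.001, 0.999, -0.05, -0.0]
force: [-9.1, 2.2, 22.9]
finger_gap: 20.8
gripper_force: 102.9
```

Emit:
drive_tool([
  [[0,0,0,0,0,0.01,1],[0,0,0,0,0,0.01,1],[0,0,0,0,0,0,1],[0,0,0,0,0,0,1]],
])

```text
t: 43.65
position: [447.3, -184.2, 66.8]
tcp_rot: [0.001, 0.999, -0.05, -0.002]
force: [-15.6, 2.5, 27.9]
finger_gap: 20.8
gripper_force: 105.0
```

Emit:
drive_tool([
  [[0,0,0,0,0,-0.1,1],[0,0,0,0,0,-0.1,1],[0,0,0,0,0,-0.1,1],[0,0,0,0,0,0,1]],
])

```text
t: 43.98
position: [450.7, -184.3, 111.9]
tcp_rot: [0.001, 0.999, -0.05, 0.002]
force: [-0.2, -0.2, -3.5]
finger_gap: 20.7
gripper_force: 100.5
```

Emit:
drive_tool([
  [[0,0,0,-0.031,-0.163,0,1],[0,0,0,-0.031,-0.163,0,1],[0,0,0,-0.031,-0.163,0,1],[0,0,0,-0.031,-0.163,0,1],[0,0,0,0,0,0,1]],
])

```text
t: 44.4
position: [439.2, -79.5, 109.0]
tcp_rot: [-0.001, 0.999, -0.046, -0.001]
force: [-0.7, 0.1, -4.3]
finger_gap: 21.1
gripper_force: 100.3
```

Emit:
drive_tool([
  [[0,0,0,0,0,0,1],[0,0,0,0,0,0,1],[0,0,0,0,0,0,1],[0,0,0,0,0,0,1],[0,0,0,0,0,0,1]],
])

```text
t: 44.82
position: [440.4, -85.7, 109.7]
tcp_rot: [0.0, 0.999, -0.051, -0.0]
force: [0.5, -0.3, -3.5]
finger_gap: 20.9
gripper_force: 100.3
```

```bash
python3 - <<'E'
from h import *
v=snap('wrist','w24'); s=snap('side','s24'); st=v[2]; print(st['position'],st['tcp_rot'],st['force'],st['wrist_torque'])
H=optics.camera_params('wrist')['hand_eye']
im,c,_=load('w24'); print(fit([(im,(c[0],c[1],H[:3,3],H[:3,:3]))],circ(46),(52,0,0),-(85-27.9),(6,6,.01)))
cv2.imwrite('pics/a.png',np.hstack([cv2.resize(s[0][100:240,240:420],None,fx=2.2,fy=2.2)[:,:390],cv2.resize(v[0][100:408],(400,308))])[:,:,::-1])
E
```

```text
[440.4091774  -85.65128075 109.70320431] [ 5.97724340e-05  9.98713186e-01 -5.07144132e-02 -1.31322474e-04] [ 0.5323362  -0.32325269 -3.53490505] [0.02252515 0.08512779 0.03042604]
(array([ 5.04510894e+01, -6.08927296e-01, -4.75293541e-03]), np.float64(10.55594253540039))
```

View pics/a.png

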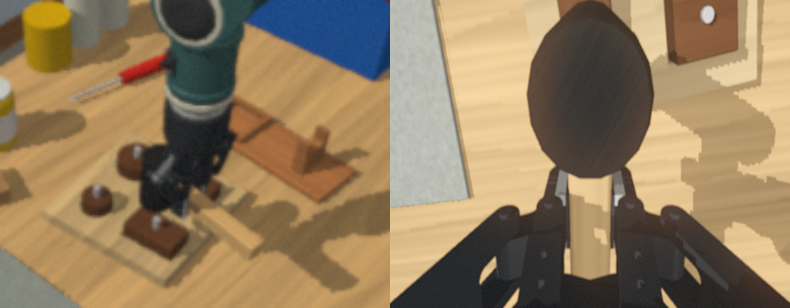

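Emit:
drive_tool([
  [[0,0,0,0,0,0.05,1],[0,0,0,0,0,0.05,1],[0,0,0,0,0,0.05,1],[0,0,0,0,0,0.02,1],[0,0,0,0,0,0.02,1]],
])

```text
t: 45.33
position: [440.0, -84.6, 80.5]
tcp_rot: [-0.0, 0.999, -0.05, -0.001]
force: [0.3, 0.3, -3.7]
finger_gap: 20.7
gripper_force: 100.4
```

Emit:
drive_tool([
  [[0,0,0,0,0,0.02,1],[0,0,0,0,0,0.02,1],[0,0,0,0,0,0.02,1],[0,0,0,0,0,0,1],[0,0,0,0,0,0,1]],
])

```text
t: 45.75
position: [440.8, -84.8, 72.3]
tcp_rot: [-0.0, 0.999, -0.05, 0.0]
force: [-0.2, -0.9, -3.5]
finger_gap: 20.8
gripper_force: 100.7
```

Emit:
drive_tool([
  [[0,0,0,0,0,0.01,1],[0,0,0,0,0,0.01,1],[0,0,0,0,0,0,1],[0,0,0,0,0,0,1],[0,0,0,0,0,0,1]],
])

```text
t: 46.17
position: [440.9, -84.9, 69.6]
tcp_rot: [0.0, 0.999, -0.05, 0.0]
force: [0.3, 0.4, -1.0]
finger_gap: 20.9
gripper_force: 100.9
```

Emit:
drive_tool([
  [[0,0,0,0,0,0.01,1],[0,0,0,0,0,0.005,1],[0,0,0,0,0,0,1],[0,0,0,0,0,0,1]],
])

```text
t: 46.5
position: [440.8, -84.9, 67.6]
tcp_rot: [0.0, 0.999, -0.05, 0.0]
force: [-1.9, 0.6, 5.3]
finger_gap: 20.8
gripper_force: 102.0
```

Emit:
drive_tool([
  [[0,0,0,0,0,0.01,1],[0,0,0,0,0,0.01,1],[0,0,0,0,0,0,1],[0,0,0,0,0,0,1]],
])

```text
t: 46.83
position: [439.9, -84.7, 65.8]
tcp_rot: [0.001, 0.999, -0.05, -0.0]
force: [-11.4, 1.7, 24.9]
finger_gap: 20.9
gripper_force: 105.5
```

Emit:
drive_tool([
  [[0,0,0,0,0,0.01,1],[0,0,0,0,0,0,1],[0,0,0,0,0,0,1]],
])

```text
t: 47.08
position: [439.3, -84.7, 64.5]
tcp_rot: [0.001, 0.999, -0.05, -0.001]
force: [-14.3, 1.9, 30.9]
finger_gap: 21.1
gripper_force: 107.1
```

Emit:
drive_tool([
  [[0,0,0,0,0,-0.1,1],[0,0,0,0,0,-0.1,1],[0,0,0,0,0,-0.11,1],[0,0,0,0,0,0,1]],
])

```text
t: 47.42
position: [442.0, -85.1, 111.1]
tcp_rot: [0.0, 0.999, -0.05, 0.002]
force: [1.0, -0.4, -3.5]
finger_gap: 20.7
gripper_force: 101.8
```

Emit:
drive_tool([
  [[0,0,0,0.163,-0.031,0,1],[0,0,0,0.163,-0.031,0,1],[0,0,0,0.163,-0.031,0,1],[0,0,0,0.163,-0.031,0,1],[0,0,0,0,0,0,1]],
])

```text
t: 47.83
position: [544.3, -75.2, 108.3]
tcp_rot: [-0.001, 0.999, -0.05, 0.002]
force: [0.7, -0.3, -3.3]
finger_gap: 20.4
gripper_force: 101.6
```

Emit:
drive_tool([
  [[0,0,0,0,0,0,1],[0,0,0,0,0,0,1],[0,0,0,0,0,0,1],[0,0,0,0,0,0,1]],
])

```text
t: 48.17
position: [538.5, -76.3, 108.7]
tcp_rot: [0.0, 0.999, -0.05, -0.001]
force: [0.3, 0.6, -4.2]
finger_gap: 20.7
gripper_force: 101.6
```

Emit:
drive_tool([
  [[0,0,0,0,0,0.05,1],[0,0,0,0,0,0.05,1],[0,0,0,0,0,0.05,1],[0,0,0,0,0,0.03,1],[0,0,0,0,0,0.03,1]],
])

```text
t: 48.58
position: [539.1, -76.1, 76.7]
tcp_rot: [-0.0, 0.999, -0.05, -0.001]
force: [-2.1, -0.2, 0.8]
finger_gap: 20.7
gripper_force: 102.1
```

Emit:
drive_tool([
  [[0,0,0,0,0,0.02,1],[0,0,0,0,0,0.02,1],[0,0,0,0,0,0.02,1],[0,0,0,0,0,0,1],[0,0,0,0,0,0,1]],
])

```text
t: 49.0
position: [540.0, -76.0, 68.6]
tcp_rot: [-0.0, 0.999, -0.05, 0.0]
force: [0.4, -0.0, -4.6]
finger_gap: 21.0
gripper_force: 101.9
```

Emit:
drive_tool([
  [[0,0,0,0,0,0.01,1],[0,0,0,0,0,0.01,1],[0,0,0,0,0,0,1],[0,0,0,0,0,0,1]],
])

```text
t: 49.33
position: [540.2, -76.0, 65.9]
tcp_rot: [-0.0, 0.999, -0.05, 0.001]
force: [-0.3, -0.1, -0.0]
finger_gap: 21.0
gripper_force: 102.2
```

Emit:
drive_tool([
  [[0,0,0,0,0,0.01,1],[0,0,0,0,0,0.01,1],[0,0,0,0,0,0,1],[0,0,0,0,0,0,1]],
])

```text
t: 49.67
position: [540.1, -75.9, 65.0]
tcp_rot: [0.001, 0.999, -0.05, 0.001]
force: [-9.8, 1.5, 21.0]
finger_gap: 20.8
gripper_force: 105.5
```

Emit:
drive_tool([
  [[0,0,0,0,0,0.01,1],[0,0,0,0,0,0,1],[0,0,0,0,0,0,1]],
])

```text
t: 49.92
position: [540.0, -76.0, 64.6]
tcp_rot: [0.001, 0.999, -0.05, 0.001]
force: [-14.1, 0.6, 31.4]
finger_gap: 20.4
gripper_force: 107.0
```

Emit:
drive_tool([
  [[0,0,0,0,0,-0.1,1],[0,0,0,0,0,-0.1,1],[0,0,0,0,0,-0.11,1],[0,0,0,0,0,0,1]],
])

```text
t: 50.25
position: [541.7, -76.2, 110.1]
tcp_rot: [0.0, 0.999, -0.05, 0.003]
force: [0.8, 0.1, -4.1]
finger_gap: 21.0
gripper_force: 101.8
```

Emit:
drive_tool([
  [[0,0,0,0.032,0.163,0,1],[0,0,0,0.032,0.163,0,1],[0,0,0,0.032,0.163,0,1],[0,0,0,0.032,0.163,0,1],[0,0,0,0,0,0,1]],
])

```text
t: 50.67
position: [548.2, -182.5, 106.1]
tcp_rot: [0.002, 0.999, -0.054, -0.0]
force: [-0.3, -0.6, -3.9]
finger_gap: 20.5
gripper_force: 101.6
```

Emit:
drive_tool([
  [[0,0,0,0,0,0,1],[0,0,0,0,0,0,1],[0,0,0,0,0,0,1],[0,0,0,0,0,0,1]],
])

```text
t: 51.0
position: [548.9, -173.9, 107.3]
tcp_rot: [-0.0, 0.999, -0.049, -0.0]
force: [-0.1, 0.2, -4.4]
finger_gap: 20.7
gripper_force: 101.6
```

Emit:
drive_tool([
  [[0,0,0,0,0,0.05,1],[0,0,0,0,0,0.05,1],[0,0,0,0,0,0.05,1],[0,0,0,0,0,0.03,1],[0,0,0,0,0,0.03,1]],
])

```text
t: 51.42
position: [548.4, -175.0, 75.2]
tcp_rot: [-0.0, 0.999, -0.05, -0.001]
force: [-3.7, 0.3, 1.7]
finger_gap: 21.1
gripper_force: 102.1
```

Emit:
drive_tool([
  [[0,0,0,0,0,0.02,1],[0,0,0,0,0,0.02,1],[0,0,0,0,0,0.02,1],[0,0,0,0,0,0,1],[0,0,0,0,0,0,1]],
])

```text
t: 51.83
position: [549.4, -175.4, 67.1]
tcp_rot: [0.0, 0.999, -0.05, 0.0]
force: [-0.5, -0.3, -4.5]
finger_gap: 20.6
gripper_force: 101.9
```

Emit:
drive_tool([
  [[0,0,0,0,0,0.01,1],[0,0,0,0,0,0.01,1],[0,0,0,0,0,0,1],[0,0,0,0,0,0,1]],
])

```text
t: 52.17
position: [549.5, -175.5, 65.4]
tcp_rot: [0.0, 0.999, -0.05, 0.001]
force: [-4.3, 0.5, 6.4]
finger_gap: 20.9
gripper_force: 103.7
```

Emit:
drive_tool([
  [[0,0,0,0,0,0.01,1],[0,0,0,0,0,0.005,1],[0,0,0,0,0,0,1],[0,0,0,0,0,0,1]],
])

```text
t: 52.5
position: [549.3, -175.5, 64.8]
tcp_rot: [0.001, 0.999, -0.05, 0.0]
force: [-11.7, 2.2, 21.5]
finger_gap: 21.1
gripper_force: 105.7
```

Emit:
drive_tool([
  [[0,0,0,0,0,0.01,1],[0,0,0,0,0,0,1],[0,0,0,0,0,0,1]],
])

```text
t: 52.75
position: [549.2, -175.4, 64.5]
tcp_rot: [0.001, 0.999, -0.05, 0.0]
force: [-14.9, 3.4, 31.8]
finger_gap: 20.7
gripper_force: 107.1
```

Emit:
drive_tool([
  [[0,0,0,0,0,-0.1,1],[0,0,0,0,0,-0.15,1],[0,0,0,0,0,-0.15,1],[0,0,0,0,0,-0.15,1],[0,0,0,0,0,-0.1,1]],
])

```text
t: 53.17
position: [550.1, -175.6, 160.0]
tcp_rot: [0.0, 0.999, -0.05, 0.002]
force: [0.5, 0.5, -4.1]
finger_gap: 20.9
gripper_force: 101.6
```

Emit:
drive_tool([
  [[0,0,0,-0.024,0.182,0,1],[0,0,0,-0.024,0.182,0,1],[0,0,0,-0.024,0.182,0,1],[0,0,0,-0.024,0.182,0,1],[0,0,0,-0.024,0.182,0,1]],
])

```text
t: 53.58
position: [517.2, -310.8, 157.8]
tcp_rot: [0.0, 0.999, -0.05, 0.0]
force: [0.8, 0.2, -4.8]
finger_gap: 20.6
gripper_force: 101.7
```

Emit:
drive_tool([
  [[0,0,0,-0.024,0.182,0,1],[0,0,0,-0.024,0.184,0,1],[0,0,0,0,0,0,1],[0,0,0,0,0,0,1],[0,0,0,0,0,0,1]],
])

```text
t: 54.0
position: [504.9, -362.8, 157.5]
tcp_rot: [-0.0, 0.999, -0.05, 0.0]
force: [0.5, 1.0, -4.5]
finger_gap: 20.9
gripper_force: 101.6
```

Emit:
drive_tool([
  [[0,0,0,0,0,0,1],[0,0,0,0,0,0,1],[0,0,0,0,0,0,1],[0,0,0,0,0,0,1],[0,0,0,0,0,0,1]],
])

```text
t: 54.42
position: [505.1, -362.8, 158.0]
tcp_rot: [0.0, 0.999, -0.05, 0.0]
force: [0.3, -0.2, -4.4]
finger_gap: 20.6
gripper_force: 101.6
```

```bash
python3 - <<'E'
from h import *
v=snap('wrist','w25'); snap('side','s25'); st=v[2]; print(st['position'],yaw_of(st))
H=optics.camera_params('wrist')['hand_eye']
for n in('w22','w23','w24','w25'):
    im,c,_=load(n); c2=(c[0],c[1],H[:3,3],H[:3,:3]); g=cv2.cvtColor(im,cv2.COLOR_RGB2GRAY)
    b=(g[:330]<62).astype(np.uint8); b[260:]=0; k,l,s,ce=cv2.connectedComponentsWithStats(b); i=l[185,280]; print(n,s[i],ce[i].round(1))
print([where(v,k,p,43) for k,p in (('square',(500.5,-188.6)),('large',(600.6,-180)))])
plan([(505.2,-363.7,100,-.1)])
E
```

```text
[ 505.0772255  -362.81246592  158.01270223] -0.09909689863538931
w22 [  226   101   141   159 13816] [298.  181.4]
w23 [  219   101   147   159 12798] [287.5 182.8]
w24 [  232   101   137   157 10414] [289.7 181.8]
w25 [  219   101   147   159 13665] [287.2 189.3]
[array([ 499.7, -189. ]), array([ 601.1, -179.7])]
from [ 505.  -363.1  158. ] -0.0995 t 54.5
  shift [0.001, 0.002, 0.1933] x2
```

Emit:
drive_tool([
  [[0,0,0,0.001,0.002,0.15,1],[0,0,0,0.001,0.002,0.15,1],[0,0,0,0,0,0.15,1],[0,0,0,0,0,0.12,1],[0,0,0,0,0,0,1]],
])

```text
t: 54.93
position: [502.4, -362.4, 68.4]
tcp_rot: [-0.002, 0.999, -0.05, -0.003]
force: [-1.0, 0.9, -5.0]
finger_gap: 21.0
gripper_force: 101.5
```

Emit:
drive_tool([
  [[0,0,0,0,0,0,1],[0,0,0,0,0,0,1],[0,0,0,0,0,0,1],[0,0,0,0,0,0,1],[0,0,0,0,0,0,1]],
])

```text
t: 55.35
position: [505.7, -364.3, 73.6]
tcp_rot: [0.001, 0.999, -0.05, 0.001]
force: [-0.6, 0.2, -4.3]
finger_gap: 20.8
gripper_force: 101.5
```

Emit:
drive_tool([
  [[0,0,0,0,0,0.04,1],[0,0,0,0,0,0.04,1],[0,0,0,0,0,0.04,1],[0,0,0,0,0,0,1],[0,0,0,0,0,0,1]],
])

```text
t: 55.77
position: [504.5, -363.5, 53.5]
tcp_rot: [-0.0, 0.999, -0.05, -0.001]
force: [-0.1, 0.4, -4.2]
finger_gap: 20.8
gripper_force: 101.5
```

Emit:
drive_tool([
  [[0,0,0,0,0,0.02,1],[0,0,0,0,0,0.02,1],[0,0,0,0,0,0,1],[0,0,0,0,0,0,1]],
])

```text
t: 56.1
position: [505.0, -363.8, 48.2]
tcp_rot: [-0.0, 0.999, -0.05, -0.0]
force: [-0.2, 0.1, -2.8]
finger_gap: 21.0
gripper_force: 101.5
```

Emit:
drive_tool([
  [[0,0,0,0,0,0.02,1],[0,0,0,0,0,0.01,1],[0,0,0,0,0,0,1],[0,0,0,0,0,0,1]],
])

```text
t: 56.43
position: [505.8, -364.1, 44.9]
tcp_rot: [0.0, 0.999, -0.05, 0.001]
force: [0.1, 1.1, 5.0]
finger_gap: 20.9
gripper_force: 102.9
```

Emit:
drive_tool([
  [[0,0,0,0,0,0.02,1],[0,0,0,0,0,0.01,1],[0,0,0,0,0,0,1],[0,0,0,0,0,0,1]],
])

```text
t: 56.77
position: [506.5, -364.1, 40.2]
tcp_rot: [0.0, 0.999, -0.05, 0.001]
force: [3.4, 0.1, 4.3]
finger_gap: 20.6
gripper_force: 102.9
```

Emit:
drive_tool([
  [[0,0,0,0,0,0.01,1],[0,0,0,0,0,0.01,1],[0,0,0,0,0,0,1],[0,0,0,0,0,0,1]],
])

```text
t: 57.1
position: [506.5, -364.1, 39.0]
tcp_rot: [0.001, 0.999, -0.05, 0.001]
force: [-1.3, 3.3, 18.6]
finger_gap: 21.0
gripper_force: 105.0
```

Emit:
drive_tool([
  [[0,0,0,0,0,0,0.6],[0,0,0,0,0,0,0.4],[0,0,0,0,0,0,0],[0,0,0,0,0,0,0],[0,0,0,0,0,0,0]],
], grip_force=50)

```text
t: 57.52
position: [504.6, -363.8, 35.8]
tcp_rot: [-0.0, 0.999, -0.05, -0.0]
force: [0.7, -0.3, 0.6]
finger_gap: 79.7
gripper_force: 0.0
```

Emit:
drive_tool([
  [[0,0,0,0,0,0,0],[0,0,0,0,0,-0.1,0],[0,0,0,0,0,-0.2,0],[0,0,0,0,0,-0.2,0],[0,0,0,0,0,-0.2,0]],
])

```text
t: 57.93
position: [505.0, -363.6, 143.4]
tcp_rot: [-0.0, 0.999, -0.05, -0.0]
force: [-0.7, -0.7, 0.1]
finger_gap: 85.3
gripper_force: 0.0
```

Emit:
drive_tool([
  [[0,0,0,0,-0.2,-0.2,0],[0,0,0,0,-0.2,-0.2,0],[0,0,0,0,0,-0.2,0],[0,0,0,0,0,0,0],[0,0,0,0,0,0,0]],
])

```text
t: 58.35
position: [512.2, -305.4, 233.7]
tcp_rot: [0.002, 0.999, -0.049, 0.002]
force: [-0.4, -0.9, -0.2]
finger_gap: 85.2
gripper_force: 0.0
```

Emit:
drive_tool([
  [[0,0,0,0,0,0,0],[0,0,0,0,0,0,0],[0,0,0,0,0,0,0],[0,0,0,0,0,0,0]],
])

```text
t: 58.68
position: [510.3, -305.3, 229.2]
tcp_rot: [-0.001, 0.999, -0.05, -0.001]
force: [1.2, -0.4, -0.3]
finger_gap: 85.6
gripper_force: 0.0
```

```bash
python3 - <<'E'
from h import *
v=snap('wrist','w26'); print(v[2]['position'],yaw_of(v[2]))
for z in (92,97,102): print(z,fit([v],circ(46),(558,-367,0),z,(10,10,.01)))
h=np.r_[np.c_[np.linspace(-110,-28,50),np.full(50,11)],np.c_[np.linspace(-110,-28,50),np.full(50,-11)]]
print(fit([v],h,(558,-367,-.09),74,(0,10,.15)))
for k,P in dict(oblong=(492.3,-89),small_disc=(591.9,-80.5),square=(500.8,-188.7),large_disc=(600.4,-180.2)).items(): print(k,P,where(v,k,P,43),where(v,k,P,55),np.round(fit([v],SH[k],(*P,.085),39,(5,5,.1))[0],2))
E
```

```text
[ 510.33605721 -305.32681092  229.18489926] -0.10048472767071333
92 (array([ 5.58035284e+02, -3.68373584e+02, -4.77683466e-03]), np.float64(9.953059196472168))
97 (array([ 5.58745598e+02, -3.67004666e+02,  3.25634403e-02]), np.float64(9.887104034423828))
102 (array([ 5.59598925e+02, -3.65469906e+02,  4.80481689e-03]), np.float64(9.73848819732666))
(array([ 5.11609865e+02, -3.62399483e+02, -9.98772455e-02]), np.float64(9.094644546508789))
oblong (492.3, -89) [490.7 -89.9] [494.1 -98. ] [ 4.9242e+02 -9.0370e+01  1.0000e-01]
small_disc (591.9, -80.5) [590.4 -80.3] [590.2 -88.7] [ 5.9023e+02 -8.1270e+01 -1.0000e-02]
square (500.8, -188.7) [ 500.  -188.7] [ 503.  -193.2] [ 5.0217e+02 -1.8922e+02  1.1000e-01]
large_disc (600.4, -180.2) [ 601.  -179.6] [ 600.4 -184.4] [ 6.0074e+02 -1.8059e+02  1.5000e-01]
```

View pics/w26.png

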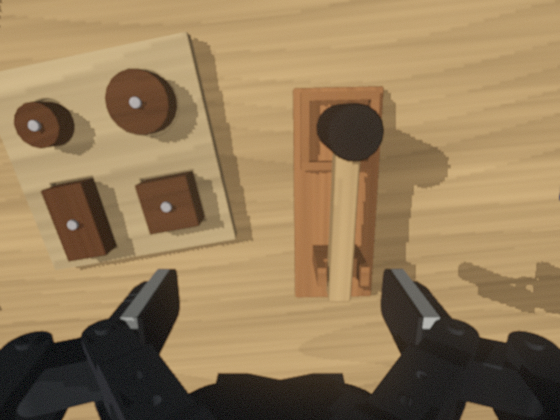

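```bash
python3 - <<'E'
from h import *
w4=load('w4'); print('bolt',at_z(w4[1],[(306,158)],10)[0], 'board',[at_z(w4[1],[u],5)[0].round() for u in((134,6),(478,12),(440,272),(158,270))])
plan([(500.3,-188.8,110,.085),(500.3,-188.8,23,.085)])
for k,a,b in (('square',(500.3,-188.8),(466,160)),('large',(600.6,-180),(585,180)),('oblong',(491.8,-89.3),(580,310)),('small',(591.2,-80.4),(470,295))):
    print(k);plan([(*b,110,.085)],start=(*a,110,.085))
    print('back');
b=[(466,160),(585,180),(580,310)];a=[(600.6,-180),(491.8,-89.3),(591.2,-80.4)]
for s,e in zip(b,a): plan([(*e,110,.085)],start=(*s,110,.085))
E
```

```text
bolt [525.54612673 233.59109465  10.        ] board [array([681., 414.,   5.]), array([676.,  59.,   5.]), array([380.,  59.,   5.]), array([382., 418.,   5.])]
from [ 510.5 -305.3  229.4] -0.1003 t 58.7
  turn z -0.0295 x2
  shift [-0.0004, -0.1559, 0.1592] x5
  shift [0.0, 0.0, 0.1933] x3
square
from [ 500.3 -188.8  110. ] 0.085 t 58.7
  shift [-0.003, -0.2336, -0.0] x10
back
large
from [ 600.6 -180.   110. ] 0.085 t 58.7
  shift [0.0091, -0.2182, -0.0] x11
back
oblong
from [491.8 -89.3 110. ] 0.085 t 58.7
  shift [0.0677, -0.2169, -0.0] x12
back
small
from [591.2 -80.4 110. ] 0.085 t 58.7
  shift [-0.0539, -0.2329, -0.0] x11
back
from [466. 160. 110.] 0.085 t 58.7
  shift [0.0638, 0.2122, -0.0] x11
from [585. 180. 110.] 0.085 t 58.7
  shift [-0.0964, 0.217, -0.0] x8
from [580. 310. 110.] 0.085 t 58.7
  shift [-0.0133, 0.2363, -0.0] x11
```

Emit:
drive_tool([
  [[0,0,-0.0295,0,0,0,0],[0,0,-0.0295,0,0,0,0],[0,0,0,0,0,0,0]],
])

```text
t: 58.98
position: [510.8, -305.2, 229.7]
tcp_rot: [-0.0, 0.999, 0.044, -0.0]
force: [-0.0, -0.4, 0.2]
finger_gap: 85.4
gripper_force: 0.0
```

Emit:
drive_tool([
  [[0,0,0,0,-0.156,0.159,0],[0,0,0,0,-0.156,0.159,0],[0,0,0,0,-0.156,0.159,0],[0,0,0,0,-0.156,0.159,0],[0,0,0,0,-0.156,0.159,0]],
])

```text
t: 59.4
position: [500.6, -187.8, 110.0]
tcp_rot: [-0.0, 0.999, 0.041, 0.0]
force: [0.5, -0.0, 0.0]
finger_gap: 85.1
gripper_force: 0.0
```

Emit:
drive_tool([
  [[0,0,0,0,0,0,0],[0,0,0,0,0,0,0],[0,0,0,0,0,0,0],[0,0,0,0,0,0,0],[0,0,0,0,0,0,0]],
])

```text
t: 59.82
position: [501.6, -190.1, 111.9]
tcp_rot: [0.001, 0.999, 0.041, 0.001]
force: [0.1, -1.0, -0.1]
finger_gap: 85.3
gripper_force: 0.0
```

```bash
python3 - <<'E'
from h import *
v=snap('wrist','w27'); print(where(v,'',(500,-188.7),43)); plan([(500.3,-188.8,23,.085)])
E
```

```text
[ 500.  -188.6]
from [ 501.5 -189.9  111.9] 0.0833 t 59.9
  shift [-0.0024, -0.0026, 0.1975] x3
```

Descend, grip, lift, carry, lower.

Emit:
drive_tool([
  [[0,0,0,-0.002,-0.003,0.197,0],[0,0,0,-0.002,-0.003,0.197,0],[0,0,0,-0.002,-0.002,0.197,0],[0,0,0,0,0,0,0],[0,0,0,0,0,0,0]],
])

```text
t: 60.28
position: [499.2, -187.6, 21.9]
tcp_rot: [-0.0, 0.999, 0.042, -0.001]
force: [-0.1, -0.1, 0.3]
finger_gap: 85.5
gripper_force: 0.0
```

Emit:
drive_tool([
  [[0,0,0,0,0,0,0],[0,0,0,0,0,0,1],[0,0,0,0,0,0,1],[0,0,0,0,0,0,1],[0,0,0,0,0,0,1]],
])

```text
t: 60.7
position: [501.1, -188.4, 24.3]
tcp_rot: [0.001, 0.999, 0.043, 0.001]
force: [-1.7, -0.8, 7.6]
finger_gap: 52.7
gripper_force: 52.1
```

Emit:
drive_tool([
  [[0,0,0,0,0,0,1],[0,0,0,0,0,0,1],[0,0,0,0,0,0,1],[0,0,0,0,0,0,1]],
])

```text
t: 61.03
position: [501.1, -188.5, 24.3]
tcp_rot: [0.001, 0.999, 0.043, 0.001]
force: [-0.9, -1.2, 8.5]
finger_gap: 52.6
gripper_force: 52.1
```

Emit:
drive_tool([
  [[0,0,0,0,0,-0.05,1],[0,0,0,0,0,-0.15,1],[0,0,0,0,0,-0.2,1],[0,0,0,0,0,-0.2,1],[0,0,0,0,0,0,1]],
])

```text
t: 61.45
position: [503.4, -188.1, 118.3]
tcp_rot: [0.002, 0.999, 0.043, 0.004]
force: [1.0, -0.6, -1.7]
finger_gap: 52.6
gripper_force: 56.8
```

Emit:
drive_tool([
  [[0,0,0,-0.003,-0.233,0,1],[0,0,0,-0.003,-0.233,0,1],[0,0,0,-0.003,-0.233,0,1],[0,0,0,-0.003,-0.233,0,1],[0,0,0,-0.003,-0.233,0,1]],
])

```text
t: 61.87
position: [482.0, -12.2, 112.6]
tcp_rot: [0.0, 0.999, 0.042, -0.0]
force: [-0.3, 0.2, -0.8]
finger_gap: 52.6
gripper_force: 56.8
```

Emit:
drive_tool([
  [[0,0,0,-0.003,-0.233,0,1],[0,0,0,-0.003,-0.233,0,1],[0,0,0,-0.003,-0.233,0,1],[0,0,0,-0.003,-0.233,0,1],[0,0,0,-0.003,-0.233,0,1]],
])

```text
t: 62.28
position: [464.9, 161.8, 112.6]
tcp_rot: [0.0, 0.999, 0.043, 0.0]
force: [0.2, -0.0, -1.9]
finger_gap: 52.8
gripper_force: 56.8
```

Emit:
drive_tool([
  [[0,0,0,0,0,0,1],[0,0,0,0,0,0,1],[0,0,0,0,0,0,1],[0,0,0,0,0,0,1]],
])

```text
t: 62.62
position: [465.6, 158.8, 112.3]
tcp_rot: [0.001, 0.999, 0.042, -0.0]
force: [-1.0, -0.4, -1.7]
finger_gap: 52.5
gripper_force: 56.8
```

Emit:
drive_tool([
  [[0,0,0,0,0,0.15,1],[0,0,0,0,0,0.15,1],[0,0,0,0,0,0.15,1],[0,0,0,0,0,0.08,1],[0,0,0,0,0,0,1]],
])

```text
t: 63.03
position: [464.1, 158.3, 30.7]
tcp_rot: [0.001, 0.999, 0.042, -0.002]
force: [-1.4, -0.3, -1.8]
finger_gap: 52.8
gripper_force: 56.7
```

Emit:
drive_tool([
  [[0,0,0,0,0,0,1],[0,0,0,0,0,0,1],[0,0,0,0,0,0.02,1],[0,0,0,0,0,0.02,1],[0,0,0,0,0,0.02,1]],
])

```text
t: 63.45
position: [466.2, 160.3, 24.4]
tcp_rot: [-0.0, 0.999, 0.043, 0.001]
force: [-0.3, -0.3, -1.2]
finger_gap: 52.4
gripper_force: 56.7
```

Emit:
drive_tool([
  [[0,0,0,0,0,0.02,1],[0,0,0,0,0,0.01,1],[0,0,0,0,0,0,1],[0,0,0,0,0,0,1],[0,0,0,0,0,0,1]],
])

```text
t: 63.87
position: [465.8, 160.3, 20.3]
tcp_rot: [0.0, 0.999, 0.043, 0.0]
force: [-2.5, -1.4, 10.5]
finger_gap: 52.3
gripper_force: 58.1
```

Seated on the board at 20.3 with contact force. Release and go to the large disc.

Emit:
drive_tool([
  [[0,0,0,0,0,0,0],[0,0,0,0,0,0,0],[0,0,0,0,0,0,0],[0,0,0,0,0,0,0]],
])

```text
t: 64.2
position: [465.6, 160.4, 19.3]
tcp_rot: [-0.0, 0.999, 0.043, -0.0]
force: [-0.2, 0.7, 0.4]
finger_gap: 85.5
gripper_force: 0.0
```

Emit:
drive_tool([
  [[0,0,0,0,0,-0.1,0],[0,0,0,0,0,-0.2,0],[0,0,0,0,0,-0.2,0],[0,0,0,0,0,-0.1,0]],
])

```text
t: 64.53
position: [466.7, 161.1, 112.0]
tcp_rot: [-0.001, 0.999, 0.043, 0.001]
force: [-0.3, 0.1, 0.7]
finger_gap: 85.0
gripper_force: 0.0
```

Emit:
drive_tool([
  [[0,0,0,0.064,0.212,0,0],[0,0,0,0.064,0.212,0,0],[0,0,0,0.064,0.212,0,0],[0,0,0,0.064,0.212,0,0],[0,0,0,0.064,0.212,0,0]],
])

```text
t: 64.95
position: [527.3, 4.4, 109.4]
tcp_rot: [0.0, 0.999, 0.043, -0.0]
force: [-1.1, 0.2, 0.2]
finger_gap: 85.4
gripper_force: 0.0
```

Emit:
drive_tool([
  [[0,0,0,0.064,0.212,0,0],[0,0,0,0.064,0.212,0,0],[0,0,0,0.064,0.212,0,0],[0,0,0,0.064,0.212,0,0],[0,0,0,0.064,0.212,0,0]],
])

```text
t: 65.37
position: [588.6, -150.0, 109.2]
tcp_rot: [-0.0, 0.999, 0.043, -0.0]
force: [0.1, 0.1, 0.5]
finger_gap: 85.5
gripper_force: 0.0
```

Emit:
drive_tool([
  [[0,0,0,0.064,0.212,0,0],[0,0,0,0,0,0,0],[0,0,0,0,0,0,0],[0,0,0,0,0,0,0],[0,0,0,0,0,0,0]],
])

```text
t: 65.78
position: [600.4, -177.5, 109.3]
tcp_rot: [-0.0, 0.999, 0.044, -0.0]
force: [0.3, -0.9, 0.1]
finger_gap: 85.3
gripper_force: 0.0
```

Emit:
drive_tool([
  [[0,0,0,0,0,0,0],[0,0,0,0,0,0,0],[0,0,0,0,0,0,0]],
])

```text
t: 66.03
position: [600.7, -178.3, 109.6]
tcp_rot: [0.0, 0.999, 0.043, 0.0]
force: [-0.5, 0.9, 0.2]
finger_gap: 85.5
gripper_force: 0.0
```

```bash
python3 - <<'E'
from h import *
v=snap('wrist','w28'); x,y=where(v,'',(600.8,-180),43); print(x,y); plan([(600.6,-180,24,.085)])
E
```

```text
601.3 -179.7
from [ 600.8 -178.6  109.6] 0.0865 t 66.1
  shift [-0.0006, 0.0031, 0.1903] x3
```

Emit:
drive_tool([
  [[0,0,0,0,0.003,0.192,0],[0,0,0,0,0.003,0.192,0],[0,0,0,0,0.002,0.192,0],[0,0,0,0,0,0,0],[0,0,0,0,0,0,0]],
])

```text
t: 66.5
position: [599.8, -179.7, 22.0]
tcp_rot: [-0.001, 0.999, 0.043, -0.002]
force: [1.0, 0.4, 0.9]
finger_gap: 85.3
gripper_force: 0.0
```

Emit:
drive_tool([
  [[0,0,0,0,0,0,0],[0,0,0,0,0,0,1],[0,0,0,0,0,0,1],[0,0,0,0,0,0,1],[0,0,0,0,0,0,1]],
])

```text
t: 66.92
position: [602.2, -180.6, 25.5]
tcp_rot: [0.001, 0.999, 0.043, 0.001]
force: [-1.1, -0.0, 6.6]
finger_gap: 57.9
gripper_force: 52.1
```

Emit:
drive_tool([
  [[0,0,0,0,0,0,1],[0,0,0,0,0,0,1],[0,0,0,0,0,0,1],[0,0,0,0,0,0,1]],
])

```text
t: 67.25
position: [602.2, -180.6, 25.5]
tcp_rot: [0.001, 0.999, 0.043, 0.001]
force: [-1.4, 0.8, 5.8]
finger_gap: 58.2
gripper_force: 52.1
```

Emit:
drive_tool([
  [[0,0,0,0,0,-0.05,1],[0,0,0,0,0,-0.15,1],[0,0,0,0,0,-0.2,1],[0,0,0,0,0,-0.2,1],[0,0,0,0,0,0,1]],
])

```text
t: 67.67
position: [604.7, -180.9, 120.0]
tcp_rot: [0.002, 0.999, 0.043, 0.005]
force: [1.8, 0.1, -1.3]
finger_gap: 57.5
gripper_force: 55.3
```

Emit:
drive_tool([
  [[0,0,0,0.009,-0.218,0,1],[0,0,0,0.009,-0.218,0,1],[0,0,0,0.009,-0.218,0,1],[0,0,0,0.009,-0.218,0,1],[0,0,0,0.009,-0.218,0,1]],
])

```text
t: 68.08
position: [593.0, -15.7, 113.2]
tcp_rot: [0.0, 0.999, 0.042, -0.0]
force: [-0.2, 0.1, -2.4]
finger_gap: 57.8
gripper_force: 55.1
```

Emit:
drive_tool([
  [[0,0,0,0.009,-0.218,0,1],[0,0,0,0.009,-0.218,0,1],[0,0,0,0.009,-0.218,0,1],[0,0,0,0.009,-0.218,0,1],[0,0,0,0.009,-0.218,0,1]],
])

```text
t: 68.5
position: [585.8, 147.8, 113.2]
tcp_rot: [0.0, 0.999, 0.043, -0.0]
force: [0.0, -0.3, -3.2]
finger_gap: 58.0
gripper_force: 55.1
```

Emit:
drive_tool([
  [[0,0,0,0.009,-0.218,0,1],[0,0,0,0,0,0,1],[0,0,0,0,0,0,1],[0,0,0,0,0,0,1],[0,0,0,0,0,0,1]],
])

```text
t: 68.92
position: [585.1, 177.3, 112.8]
tcp_rot: [0.001, 0.999, 0.042, -0.0]
force: [0.5, -1.0, -2.5]
finger_gap: 57.2
gripper_force: 55.2
```

Emit:
drive_tool([
  [[0,0,0,0,0,0,1],[0,0,0,0,0,0,1]],
])

```text
t: 69.08
position: [585.2, 177.7, 113.0]
tcp_rot: [0.0, 0.999, 0.042, -0.0]
force: [0.3, -0.1, -2.0]
finger_gap: 57.0
gripper_force: 55.2
```

Emit:
drive_tool([
  [[0,0,0,0,0,0.15,1],[0,0,0,0,0,0.15,1],[0,0,0,0,0,0.15,1],[0,0,0,0,0,0.08,1],[0,0,0,0,0,0,1]],
])

```text
t: 69.5
position: [583.0, 177.8, 30.7]
tcp_rot: [0.001, 0.999, 0.042, -0.003]
force: [-1.1, -1.7, -2.8]
finger_gap: 57.5
gripper_force: 55.2
```

Emit:
drive_tool([
  [[0,0,0,0,0,0,1],[0,0,0,0,0,0,1],[0,0,0,0,0,0.02,1],[0,0,0,0,0,0.02,1],[0,0,0,0,0,0.02,1]],
])

```text
t: 69.92
position: [585.4, 179.3, 25.2]
tcp_rot: [-0.0, 0.999, 0.043, 0.001]
force: [-0.3, -1.1, -1.2]
finger_gap: 57.7
gripper_force: 55.2
```

Emit:
drive_tool([
  [[0,0,0,0,0,0.02,1],[0,0,0,0,0,0.01,1],[0,0,0,0,0,0,1],[0,0,0,0,0,0,1],[0,0,0,0,0,0,1]],
])

```text
t: 70.33
position: [585.1, 179.3, 21.5]
tcp_rot: [0.0, 0.999, 0.043, 0.0]
force: [-3.4, -1.9, 9.0]
finger_gap: 57.5
gripper_force: 56.3
```

Emit:
drive_tool([
  [[0,0,0,0,0,0,0],[0,0,0,0,0,0,0],[0,0,0,0,0,0,0],[0,0,0,0,0,0,0]],
])

```text
t: 70.67
position: [585.0, 179.3, 19.9]
tcp_rot: [-0.0, 0.999, 0.043, 0.0]
force: [0.3, 0.1, 0.0]
finger_gap: 85.6
gripper_force: 0.0
```

Emit:
drive_tool([
  [[0,0,0,0,0,-0.1,0],[0,0,0,0,0,-0.2,0],[0,0,0,0,0,-0.2,0],[0,0,0,0,0,-0.1,0]],
])

```text
t: 71.0
position: [586.5, 180.4, 114.4]
tcp_rot: [-0.001, 0.999, 0.043, 0.002]
force: [1.2, 0.4, -0.3]
finger_gap: 85.5
gripper_force: 0.0
```

Emit:
drive_tool([
  [[0,0,0,-0.096,0.217,0,0],[0,0,0,-0.096,0.217,0,0],[0,0,0,-0.096,0.217,0,0],[0,0,0,-0.096,0.217,0,0],[0,0,0,-0.096,0.217,0,0]],
])

```text
t: 71.42
position: [526.6, 9.7, 111.1]
tcp_rot: [0.0, 0.999, 0.043, 0.001]
force: [-0.7, -0.6, -0.4]
finger_gap: 85.1
gripper_force: 0.0
```

Emit:
drive_tool([
  [[0,0,0,-0.096,0.217,0,0],[0,0,0,-0.096,0.217,0,0],[0,0,0,-0.096,0.217,0,0],[0,0,0,0,0,0,0],[0,0,0,0,0,0,0]],
])

```text
t: 71.83
position: [492.0, -92.5, 110.9]
tcp_rot: [0.001, 0.999, 0.04, 0.0]
force: [0.5, 1.0, -0.9]
finger_gap: 85.7
gripper_force: 0.0
```

Emit:
drive_tool([
  [[0,0,0,0,0,0,0],[0,0,0,0,0,0,0],[0,0,0,0,0,0,0],[0,0,0,0,0,0,0]],
])

```text
t: 72.17
position: [492.8, -88.6, 110.2]
tcp_rot: [-0.0, 0.999, 0.044, 0.0]
force: [0.6, 0.7, -0.1]
finger_gap: 85.5
gripper_force: 0.0
```

```bash
python3 - <<'E'
from h import *
v=snap('wrist','w29'); x,y=where(v,'',(491,-89.5),43); print(x,y); plan([(491.8,-89.3,23,.085)])
E
```

```text
490.9 -89.6
from [492.6 -88.8 110.1] 0.0876 t 72.2
  shift [-0.002, 0.0009, 0.1935] x3
```

Oblong: carry (.0677, −.2169)×12 to (580,310).

Emit:
drive_tool([
  [[0,0,0,-0.002,0.001,0.193,0],[0,0,0,-0.002,0.001,0.193,0],[0,0,0,-0.002,0.001,0.193,0],[0,0,0,0,0,0,0],[0,0,0,0,0,0,0]],
])

```text
t: 72.63
position: [490.6, -89.5, 22.3]
tcp_rot: [-0.001, 0.999, 0.043, -0.002]
force: [-0.8, 0.2, 0.8]
finger_gap: 85.3
gripper_force: 0.0
```

Emit:
drive_tool([
  [[0,0,0,0,0,0,0],[0,0,0,0,0,0,1],[0,0,0,0,0,0,1],[0,0,0,0,0,0,1],[0,0,0,0,0,0,1]],
])

```text
t: 73.05
position: [492.3, -90.8, 24.5]
tcp_rot: [0.0, 0.999, 0.043, 0.001]
force: [-1.1, -0.2, 5.1]
finger_gap: 43.0
gripper_force: 50.5
```

Emit:
drive_tool([
  [[0,0,0,0,0,0,1],[0,0,0,0,0,0,1],[0,0,0,0,0,0,1],[0,0,0,0,0,0,1]],
])

```text
t: 73.38
position: [492.3, -90.9, 24.5]
tcp_rot: [0.001, 0.999, 0.043, 0.001]
force: [-2.5, -0.1, 7.8]
finger_gap: 42.3
gripper_force: 50.6
```

Emit:
drive_tool([
  [[0,0,0,0,0,-0.05,1],[0,0,0,0,0,-0.15,1],[0,0,0,0,0,-0.2,1],[0,0,0,0,0,-0.2,1],[0,0,0,0,0,0,1]],
])

```text
t: 73.8
position: [494.8, -90.7, 118.5]
tcp_rot: [0.001, 0.999, 0.043, 0.004]
force: [2.1, 0.1, -1.3]
finger_gap: 42.7
gripper_force: 52.6
```

Emit:
drive_tool([
  [[0,0,0,0.068,-0.217,0,1],[0,0,0,0.068,-0.217,0,1],[0,0,0,0.068,-0.217,0,1],[0,0,0,0.068,-0.217,0,1],[0,0,0,0.068,-0.217,0,1]],
])

```text
t: 74.22
position: [528.1, 77.1, 113.2]
tcp_rot: [0.0, 0.999, 0.042, -0.0]
force: [0.9, 0.6, -1.0]
finger_gap: 42.6
gripper_force: 52.5
```

Emit:
drive_tool([
  [[0,0,0,0.068,-0.217,0,1],[0,0,0,0.068,-0.217,0,1],[0,0,0,0.068,-0.217,0,1],[0,0,0,0.068,-0.217,0,1],[0,0,0,0.068,-0.217,0,1]],
])

```text
t: 74.63
position: [565.0, 243.7, 112.9]
tcp_rot: [0.0, 0.999, 0.043, -0.0]
force: [-0.2, 0.1, -2.2]
finger_gap: 42.6
gripper_force: 52.5
```

Emit:
drive_tool([
  [[0,0,0,0.068,-0.217,0,1],[0,0,0,0.068,-0.217,0,1],[0,0,0,0,0,0,1],[0,0,0,0,0,0,1],[0,0,0,0,0,0,1]],
])

```text
t: 75.05
position: [579.5, 308.2, 112.5]
tcp_rot: [0.001, 0.999, 0.043, -0.001]
force: [0.0, -1.0, -2.2]
finger_gap: 42.8
gripper_force: 52.5
```

Emit:
drive_tool([
  [[0,0,0,0,0,0,1],[0,0,0,0,0,0,1],[0,0,0,0,0,0,1],[0,0,0,0,0,0,1]],
])

```text
t: 75.38
position: [580.4, 308.0, 113.3]
tcp_rot: [0.0, 0.999, 0.042, 0.0]
force: [0.3, 0.5, -1.9]
finger_gap: 42.7
gripper_force: 52.5
```

Emit:
drive_tool([
  [[0,0,0,0,0,0.15,1],[0,0,0,0,0,0.15,1],[0,0,0,0,0,0.15,1],[0,0,0,0,0,0.08,1],[0,0,0,0,0,0,1]],
])

```text
t: 75.8
position: [578.3, 307.5, 30.6]
tcp_rot: [0.001, 0.999, 0.043, -0.002]
force: [0.1, -0.4, -1.9]
finger_gap: 42.8
gripper_force: 52.5
```

Emit:
drive_tool([
  [[0,0,0,0,0,0,1],[0,0,0,0,0,0,1],[0,0,0,0,0,0.02,1],[0,0,0,0,0,0.02,1],[0,0,0,0,0,0.02,1]],
])

```text
t: 76.22
position: [580.7, 309.3, 25.4]
tcp_rot: [-0.0, 0.999, 0.043, 0.001]
force: [-0.0, -0.6, -2.0]
finger_gap: 42.5
gripper_force: 52.5
```

Emit:
drive_tool([
  [[0,0,0,0,0,0.02,1],[0,0,0,0,0,0.013,1],[0,0,0,0,0,0,1],[0,0,0,0,0,0,1],[0,0,0,0,0,0,1]],
])

```text
t: 76.63
position: [580.1, 309.0, 20.6]
tcp_rot: [0.0, 0.999, 0.043, 0.0]
force: [-2.1, -2.2, 4.8]
finger_gap: 42.7
gripper_force: 53.3
```

Release, go to the small disc: (−.0133, .2363)×11.

Emit:
drive_tool([
  [[0,0,0,0,0,0,0],[0,0,0,0,0,0,0],[0,0,0,0,0,0,0],[0,0,0,0,0,0,0]],
])

```text
t: 76.97
position: [580.1, 309.1, 19.6]
tcp_rot: [-0.0, 0.999, 0.043, -0.0]
force: [0.5, 0.1, -0.0]
finger_gap: 85.3
gripper_force: 0.0
```

Emit:
drive_tool([
  [[0,0,0,0,0,-0.1,0],[0,0,0,0,0,-0.2,0],[0,0,0,0,0,-0.2,0],[0,0,0,0,0,-0.1,0]],
])

```text
t: 77.3
position: [581.5, 310.6, 114.4]
tcp_rot: [-0.001, 0.999, 0.043, 0.002]
force: [0.8, 0.1, 0.7]
finger_gap: 85.7
gripper_force: 0.0
```

Emit:
drive_tool([
  [[0,0,0,-0.013,0.236,0,0],[0,0,0,-0.013,0.236,0,0],[0,0,0,-0.013,0.236,0,0],[0,0,0,-0.013,0.236,0,0],[0,0,0,-0.013,0.236,0,0]],
])

```text
t: 77.72
position: [585.4, 130.3, 110.5]
tcp_rot: [0.0, 0.999, 0.043, 0.0]
force: [-0.0, 1.0, -0.7]
finger_gap: 85.2
gripper_force: 0.0
```

Emit:
drive_tool([
  [[0,0,0,-0.013,0.236,0,0],[0,0,0,-0.013,0.236,0,0],[0,0,0,-0.013,0.236,0,0],[0,0,0,-0.013,0.236,0,0],[0,0,0,-0.013,0.236,0,0]],
])

```text
t: 78.13
position: [590.8, -47.1, 110.5]
tcp_rot: [0.0, 0.999, 0.043, 0.0]
force: [0.5, -0.3, -0.2]
finger_gap: 85.4
gripper_force: 0.0
```

Emit:
drive_tool([
  [[0,0,0,-0.013,0.236,0,0],[0,0,0,0,0,0,0],[0,0,0,0,0,0,0],[0,0,0,0,0,0,0],[0,0,0,0,0,0,0]],
])

```text
t: 78.55
position: [592.1, -78.9, 110.1]
tcp_rot: [-0.0, 0.999, 0.044, 0.0]
force: [0.3, -0.3, -0.2]
finger_gap: 85.3
gripper_force: 0.0
```

Emit:
drive_tool([
  [[0,0,0,0,0,0,0],[0,0,0,0,0,0,0],[0,0,0,0,0,0,0]],
])

```text
t: 78.8
position: [592.0, -79.6, 109.8]
tcp_rot: [-0.0, 0.999, 0.044, -0.0]
force: [-0.1, 0.2, 0.3]
finger_gap: 85.9
gripper_force: 0.0
```

```bash
python3 - <<'E'
from h import *
v=snap('wrist','w30'); x,y=where(v,'',(590.5,-80.4),43); print(x,y); plan([(591.2,-80.4,23,.085)])
E
```

```text
590.7 -80.4
from [592.  -79.9 109.8] 0.0868 t 78.8
  shift [-0.0019, 0.0009, 0.1929] x3
```

Emit:
drive_tool([
  [[0,0,0,-0.002,0.001,0.193,0],[0,0,0,-0.002,0.001,0.193,0],[0,0,0,-0.002,0.001,0.193,0],[0,0,0,0,0,0,0],[0,0,0,0,0,0,0]],
])

```text
t: 79.27
position: [590.1, -80.7, 21.9]
tcp_rot: [-0.0, 0.999, 0.043, -0.002]
force: [0.7, 1.2, 0.5]
finger_gap: 85.6
gripper_force: 0.0
```

Emit:
drive_tool([
  [[0,0,0,0,0,0,0],[0,0,0,0,0,0,1],[0,0,0,0,0,0,1],[0,0,0,0,0,0,1],[0,0,0,0,0,0,1]],
])

```text
t: 79.68
position: [592.0, -81.4, 24.5]
tcp_rot: [0.0, 0.999, 0.043, 0.001]
force: [-2.1, 0.0, 6.5]
finger_gap: 42.0
gripper_force: 50.1
```

Emit:
drive_tool([
  [[0,0,0,0,0,0,1],[0,0,0,0,0,0,1],[0,0,0,0,0,0,1],[0,0,0,0,0,0,1]],
])

```text
t: 80.02
position: [592.0, -81.4, 24.5]
tcp_rot: [0.0, 0.999, 0.043, 0.001]
force: [-1.6, -0.5, 6.7]
finger_gap: 42.1
gripper_force: 49.9
```

Emit:
drive_tool([
  [[0,0,0,0,0,-0.05,1],[0,0,0,0,0,-0.15,1],[0,0,0,0,0,-0.2,1],[0,0,0,0,0,-0.2,1],[0,0,0,0,0,0,1]],
])

```text
t: 80.43
position: [594.7, -81.1, 119.1]
tcp_rot: [0.001, 0.999, 0.043, 0.005]
force: [1.4, 0.2, -1.0]
finger_gap: 41.6
gripper_force: 52.0
```

Emit:
drive_tool([
  [[0,0,0,-0.054,-0.233,0,1],[0,0,0,-0.054,-0.233,0,1],[0,0,0,-0.054,-0.233,0,1],[0,0,0,-0.054,-0.233,0,1],[0,0,0,-0.054,-0.233,0,1]],
])

```text
t: 80.85
position: [534.7, 90.5, 112.8]
tcp_rot: [0.0, 0.999, 0.042, -0.0]
force: [1.3, -0.7, -3.0]
finger_gap: 41.9
gripper_force: 51.9
```

Emit:
drive_tool([
  [[0,0,0,-0.054,-0.233,0,1],[0,0,0,-0.054,-0.233,0,1],[0,0,0,-0.054,-0.233,0,1],[0,0,0,-0.054,-0.233,0,1],[0,0,0,-0.054,-0.233,0,1]],
])

```text
t: 81.27
position: [479.4, 261.2, 112.8]
tcp_rot: [0.0, 0.999, 0.043, -0.0]
force: [0.8, 0.6, -1.6]
finger_gap: 41.9
gripper_force: 51.9
```

Emit:
drive_tool([
  [[0,0,0,-0.054,-0.233,0,1],[0,0,0,0,0,0,1],[0,0,0,0,0,0,1],[0,0,0,0,0,0,1],[0,0,0,0,0,0,1]],
])

```text
t: 81.68
position: [470.0, 292.4, 112.5]
tcp_rot: [0.001, 0.999, 0.042, -0.0]
force: [-0.6, -0.1, -1.9]
finger_gap: 42.2
gripper_force: 51.9
```

Emit:
drive_tool([
  [[0,0,0,0,0,0,1],[0,0,0,0,0,0,1],[0,0,0,0,0,0,1]],
])

```text
t: 81.93
position: [470.0, 293.2, 112.8]
tcp_rot: [0.0, 0.999, 0.042, -0.0]
force: [0.1, 0.8, -2.2]
finger_gap: 41.9
gripper_force: 51.9
```

```bash
python3 - <<'E'
from h import *
t=snap('top','t31')
for k in ("oblong","square","large_disc","small_disc","jar"): print(k,[(round(d["p"],2),[round(v) for v in d["location"]]) for d in nets.look_for(k,'top')][:5])
E
```

```text
oblong [(0.66, [578, 307, 34])]
square [(0.79, [765, 359, 36]), (0.71, [463, 156, 34]), (0.62, [279, 268, 23]), (0.55, [287, 362, 28]), (0.32, [508, -362, 73])]
large_disc [(0.82, [585, 179, 33]), (0.53, [544, -134, 18])]
small_disc [(0.75, [577, 306, 30]), (0.5, [543, -137, 19])]
jar [(0.67, [723, 139, 76])]
```

Emit:
drive_tool([
  [[0,0,0,0,0,0.15,1],[0,0,0,0,0,0.15,1],[0,0,0,0,0,0.15,1],[0,0,0,0,0,0.08,1],[0,0,0,0,0,0,1]],
])

```text
t: 82.65
position: [467.9, 293.0, 30.8]
tcp_rot: [0.001, 0.999, 0.043, -0.002]
force: [-0.7, -0.8, -1.2]
finger_gap: 41.8
gripper_force: 52.0
```

Emit:
drive_tool([
  [[0,0,0,0,0,0,1],[0,0,0,0,0,0,1],[0,0,0,0,0,0.02,1],[0,0,0,0,0,0.02,1],[0,0,0,0,0,0.02,1]],
])

```text
t: 83.07
position: [470.0, 294.3, 24.9]
tcp_rot: [-0.0, 0.999, 0.043, 0.001]
force: [0.2, -0.6, -1.8]
finger_gap: 42.0
gripper_force: 52.0
```

Emit:
drive_tool([
  [[0,0,0,0,0,0.02,1],[0,0,0,0,0,0.01,1],[0,0,0,0,0,0,1],[0,0,0,0,0,0,1],[0,0,0,0,0,0,1]],
])

```text
t: 83.48
position: [469.5, 294.1, 20.5]
tcp_rot: [0.0, 0.999, 0.043, 0.0]
force: [-1.4, -1.9, 5.5]
finger_gap: 42.1
gripper_force: 52.7
```

Emit:
drive_tool([
  [[0,0,0,0,0,0,0],[0,0,0,0,0,0,0],[0,0,0,0,0,0,0],[0,0,0,0,0,0,0]],
])

```text
t: 83.82
position: [469.6, 294.3, 19.8]
tcp_rot: [-0.0, 0.999, 0.043, 0.0]
force: [-0.4, 0.0, 0.7]
finger_gap: 85.0
gripper_force: 0.0
```

Emit:
drive_tool([
  [[0,0,0,0,0,-0.1,0],[0,0,0,0,0,-0.25,0],[0,0,0,0,0,-0.25,0],[0,0,0,0,0,-0.25,0],[0,0,0,0,0,-0.25,0]],
])

```text
t: 84.23
position: [469.1, 294.1, 186.4]
tcp_rot: [0.0, 0.999, 0.043, -0.0]
force: [-0.1, 0.1, -0.1]
finger_gap: 84.7
gripper_force: 0.0
```

Emit:
drive_tool([
  [[0,0,0,0,0.17,-0.25,0],[0,0,0,0,0.17,-0.25,0],[0,0,0,0,0,0,0],[0,0,0,0,0,0,0],[0,0,0,0,0,0,0]],
])

```text
t: 84.65
position: [473.1, 247.4, 253.3]
tcp_rot: [0.0, 0.999, 0.043, -0.0]
force: [0.2, 0.3, -0.1]
finger_gap: 85.6
gripper_force: 0.0
```

Emit:
drive_tool([
  [[0,0,0,0,0,0,0],[0,0,0,0,0,0,0],[0,0,0,0,0,0,0],[0,0,0,0,0,0,0]],
])

```text
t: 84.98
position: [473.0, 248.0, 252.8]
tcp_rot: [0.0, 0.999, 0.043, -0.001]
force: [0.7, -1.0, -1.6]
finger_gap: 85.2
gripper_force: 0.0
```

```bash
python3 - <<'E'
from h import *
v=snap('wrist','w32'); s=snap('side','s32')
for k,P in dict(oblong=(580,310),small_disc=(470,295),square=(466,160),large_disc=(585,180)).items():
    print(k,'pin@39',where(v,k,P,39),'@51',where(v,k,P,51),'top',np.round(fit([v],SH[k],(*P,.085),35,(6,6,.1))[0],2))
for k in ("mallet","jar"): print(k,[(round(d["p"],2),[round(v) for v in d["location"]]) for d in nets.look_for(k,'side')][:2])
E
```

```text
oblong pin@39 [578.8 309.9] @51 [577.7 308. ] top [5.7834e+02 3.0858e+02 9.0000e-02]
small_disc pin@39 [468.6 294.8] @51 [471.2 293.5] top [4.7060e+02 2.9358e+02 1.9000e-01]
square pin@39 [464.9 161.6] @51 [467.6 164.8] top [4.6718e+02 1.6404e+02 9.0000e-02]
large_disc pin@39 [584.4 180.7] @51 [583.1 183.2] top [5.8326e+02 1.8205e+02 4.0000e-02]
mallet [(0.91, [526, -354, 76])]
jar [(0.39, [535, -123, 16])]
```

```bash
python3 -c "
from h import *
print(env.finish_job())"
```

```text
the job is handed in; nothing more can be done
None
```

I handed the job in after about 85 s of the 210 s allowed, but the hand-in gave no verdict, so I can't say whether it passed. By my last measurements, all four plinths are back flat on the grey board with their pins home, the mallet is in its cradle, and the top camera still found the jar in its original place.

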